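Tip guide sleeves from a scoop pan into the empty tray cell

ROBOT

A 7-joint arm with a two-finger parallel gripper is mounted at the origin on the work surface. World frame = base frame: x ahead of the robot, y to its left, z up, the work surface at z = 0. Lengths are in m, angles in rad, forces in N, time in s.
With the tool pointing down it reaches from about 0.4 to 0.85 m from the base axis. Payload 4.5 kg.
Tool frame: the origin (TCP) lies on the centre line of the jaws, within the pads' length; the fingertips stand 25 mm ahead of it and the grasp point (between the pads) lies 6 mm ahead of it; z points along the fingers, y is the direction in which the jaws open and shut (so a half turn about z gives the same grasp; the last joint's range is limited). The gripper opens to 88 mm and grips with 3 to 60 N. Pads are 18 mm wide; open, the fingers measure 123 mm over their backs; the gripper's body (75 mm by 187 mm) begins 45 mm behind the grasp point.
Start: joints at [1.365, 0.689, -0.195, 1.565, 0.157, 0.902, -0.215], TCP at [0.148, -0.607, 0.264] pointing down, gripper open.
Joint ranges: [-3.01, 3.01], [-0.46, 2.08], [-1.47, 1.51], [0.13, 2.56], [-1, 4.14], [0.04, 2.09], [-2.66, 2.66]. Speed limits (rad/s): [2.57, 2.57, 3.14, 3.14, 3.14, 3.14, 3.14].

INTERFACE

Orientations are given as a unit quaternion [x, y, z, w].
In Python, from plant import r, eyes gives the robot as it stands.
- The arm moves only by the tool servo_tool, never from a script. Its argument "deltas" is a list of rows, each an object of numbers: "dx", "dy", "dz": the shift along the tool's x, y, z in units of 60 mm (1.0 is 60 mm); "ax", "ay", "az": the turn, a rotation vector about the tool's x, y, z in units of 6 degrees (1.0 is 6 degrees); "hand": the finger opening in mm, from 0 to 88.1. A call has 1 to 10 rows; each row is the pose to reach, as a shift and turn from the pose commanded when the call began, along the tool's axes at that moment; what a row does not reach only later rows make up. A row lasts 1/8 s, in which the tool goes at most 62.5 mm and 10.7 degrees, less where a joint would pass 70% of its speed; a pose out of reach is approached as far as the arm can. A call with a gripper value outside its range is refused whole. The fingers move at their own pace and stop on an object; "newtons" is the grip in N (left out, the last holds). Time passes only in rows, so rows that repeat a pose let the fingers close. It gives the time, the measured TCP pose, the force and the opening at its end, in the units of the state.
- r.get_state(): the state, without advancing time (a new reading comes with each control period).
- eyes.snapshot(name): name is "side" or "top"; returns (picture, depth): 480x640x3 uint8, red, green, blue; 480x640 float32, m along the optical axis (not along the pixel's ray), 0 where there is no reading.
- eyes.camera_model(name): a dict with "fx", "fy", "cx", "cy" (pixels), "pose" (4x4, takes a point from camera to world coordinates). Camera axes: x right, y up, looking along -z (the intrinsics and any distortion apply to the point x, -y, -z); pixel columns grow to the right and rows downward; lengths in m; the calibration is good to about 2 mm. A picture is of the moment at which its call begins. camera_model takes no time and is no camera call.
- r.finish_job(): hands the job in, once; it reports no verdict.
The state is a dict: "clock": time; "q": joint angles; "qd": joint speeds; "joint_torque": joint torques, N m; "tool_pos": TCP position; "eef_rot": TCP orientation; "contact_force": force on the tool from outside, world axes, zero at the start; "moment": the same for the moment, N m; "opening": opening from 0.0 (shut) to 1.0 (fully open).
Only numpy, scipy, OpenCV 4.12 (cv2) and the standard library are available. Lean on these libraries where they do the work, as an engineer would, in place of code of your own. Each camera call takes 0.05 s, during which the arm holds its last target.

TASK

Lift the small scoop pan with the two sleeves in it out of its handle rest by its swinging bail, stand it level on clear bench and let go. Then take it by its black handle and tip both sleeves gently, from just above the rim, into the one empty cell of the three-cell tray (the one with a rubber mat on its floor). Finally stand the empty pan level on the bench again and let go; do not touch the sleeves with the gripper, or disturb the other parts in the tray or the things lying around.

Things in the scene. Friction and masses are not known exactly. Their poses are not given: they have to be found in the camera images.
- pan: loose aluminium scoop pan, 0.18 kg, open at the top and spout. Origin: underside of the floor, mid width; +x to the spout, -x to the handle, z up. 72 mm wide (y), side walls 34 high, back wall (x -47 to -50) 48 high. Floor 3 thick, flat from x -50 to +2, then a ramp up to the lip. Two ears (x -22, 62 high) carry the bail. Black handle 16 wide, 14 high, from x -50 to -142
- lip (a point): middle of the spout's upper edge, 30 mm ahead (+x) of the pan's origin, 12 mm above its underside; axes as the pan. The ramp to it rises 18 degrees, so the sleeves roll out only when the nose is tipped down by more than about 18 degrees (0.31 rad)
- grip (a point): point on the axis of the black handle, 98 mm behind (-x) the pan's origin and 40 mm above its underside, a good place to take it (16 mm wide along pan y); axes as the pan
- bail_bar (a point): centre of the bail's cross bar: square steel bar 10 x 10 mm, 90 long along the pan's y, 45 mm above the bail's hinge, about 100 mm above the bench when upright. The hinge lies along the pan's y, 22 mm behind the pan's origin and 55 mm above its underside
- bail (a joint): angle of the bail, 0 upright, positive leaning to the spout; limits -0.5 and 0.5 rad, light friction. It swings freely, so the pan hangs about level from it (within about 8 degrees) and cannot be tipped by it
- sleeve0: steel-grey sleeve, thin-walled (50 g nominal), 28 mm diameter, 60 mm long, lying crosswise in the pan near the back wall; it rolls. Origin at its centre, its axis is y
- sleeve1: same sleeve, lying in front of sleeve0
- rest: fixed handle rest on the bench: two upright steel plates either side of the pan's handle, each 60 mm long (x), 45 wide (y), 72 high, 44 mm apart, too close for fingers. Its origin lies on the bench where the pan's origin starts, its axes are the pan's at the start; the plates stand at x = -78 to -138, y = +-22 to +-67
- tray: fixed grey plastic tray with three cells in a row along its x. Outside 292 x 112 mm, 50 high, walls, dividers and floor 4 mm thick. Origin centre of its underside; cell centres at x = -96, 0, +96 mm; each cell about 92 x 104 mm inside. The side facing its -y looks to the pan and is the free side to tip from
- liner: black rubber mat, 84 x 98 x 2 mm, fixed on the floor of the cell to be filled (which cell varies). Origin centre of its underside, 4 mm above the bench; axes as the tray
- wear_block: steel block 60 x 45 x 30 mm high lying in one of the other cells, origin centre of its underside; leave alone
- locating_disc: stepped steel disc, 68 mm diameter, 26 high, lying in the other cell, origin centre of its underside; leave alone
- mallet: hammer with wooden handle, 260 mm, lying about across, beyond the working area; leave alone
- spanner: steel spanner, 180 mm, lying near the robot on its right; leave alone
- driver: screwdriver, 200 mm, lying on the far left side of the tray; leave alone
- oil_can: plain metal can, 60 mm diameter, 110 high, standing on the robot's left; leave alone
- guide_pin: steel guide pin standing on its head, 42 mm diameter, 90 high, on the robot's right, beyond the pan; leave alone
- cup: steel cup, 72 mm diameter, 70 high, standing on the robot's left, beside the tray; leave alone
Mind the look-alikes: they are no part of the job. Leave any blue or pink look-alike of the sleeve1 alone.

How it is judged:
On the way, in this order (a step that is already met when the one before it is completed fails the run):
1. the pan, with both sleeves still in it, stands level on the bench, released, at least 100 mm from where it started (height (world z) of pan between -0.004 and 0.006 m and angle between pan's own z axis and vertical below 0.08 rad and contact force between pan and the fingers below 0.1 N and distance of pan from where it was at the start of the episode above 0.1 m and x of sleeve0 in the frame of pan between -0.055 and 0.02 m and y of sleeve0 in the frame of pan between -0.035 and 0.035 m and z of sleeve0 in the frame of pan between 0 and 0.045 m and x of sleeve1 in the frame of pan between -0.055 and 0.02 m and y of sleeve1 in the frame of pan between -0.035 and 0.035 m and z of sleeve1 in the frame of pan between 0 and 0.045 m), for 0.2 s.
2. the pan, lifted by the gripper, is tipped by more than 0.3 rad with its lip over the lined cell or its near edge, less than 90 mm above the tray's rim (angle between pan's own z axis and vertical above 0.3 rad and contact force between pan and the fingers above 0.5 N and x of lip in the frame of liner between -0.05 and 0.05 m and y of lip in the frame of liner between -0.09 and 0.09 m and z of lip in the frame of liner between 0 and 0.14 m), for 0.1 s.
At the end, for the whole second after the job is handed in: Both sleeves lie at rest inside the lined cell (centres within 46 mm of the mat's centre along its x, 52 mm along its y, and less than 48 mm above the mat's underside); the pan stands on the bench, level within 0.08 rad, its underside within 6 mm of the bench, at rest and released (x of sleeve0 in the frame of liner between -0.046 and 0.046 m and y of sleeve0 in the frame of liner between -0.052 and 0.052 m and z of sleeve0 in the frame of liner between 0 and 0.048 m and linear speed of each of sleeve0, sleeve1 below 0.05 m/s and x of sleeve1 in the frame of liner between -0.046 and 0.046 m and y of sleeve1 in the frame of liner between -0.052 and 0.052 m and z of sleeve1 in the frame of liner between 0 and 0.048 m and height (world z) of pan between -0.004 and 0.006 m and angle between pan's own z axis and vertical below 0.08 rad and contact force between pan and the fingers below 0.1 N and linear speed of pan below 0.03 m/s); the robot touches nothing.
It fails at once if the gripper touches a sleeve (contact force between any of sleeve0, sleeve1 and the fingers above 0.5 N).
It fails at once if a sleeve falls faster than 1.7 m/s (dropped from well above the rim) (linear speed of any of sleeve0, sleeve1 above 1.7 m/s).
It fails at once if a sleeve hits the block or the disc in the other cells (contact force between any of sleeve0, sleeve1 and wear_block above 0.5 N or contact force between any of sleeve0, sleeve1 and locating_disc above 0.5 N).
It fails at once if the block or disc in the tray is moved by more than 20 mm (distance of any of wear_block, locating_disc from where it was at the start of the episode above 0.02 m).
It fails at once if a bystander is moved by more than 40 mm (distance of any of mallet, spanner, driver, oil_can, guide_pin, cup from where it was at the start of the episode above 0.04 m).
It also fails if it takes over 72 s, if anything falls off the work surface, if the arm or the gripper's body presses on something with over 40 N, if the wrist force passes 120 N, or if a joint passes its speed limit or range.

## Working session

There is one attempt and no reset: what is moved stays moved. The work goes in short steps, Python scripts to look and compute and a tool call to move; the robot and the scene stay as the last step left them, time stands still between calls to the robot, and variables do not carry over. Pictures are saved under pics/ and viewed, and the job is handed in when it is done.

Besides the shell and the picture viewer there is one more tool, called after "Request:" as name([rows], argument=value, ...), one row to a line, values as JSON. servo_tool: Moves the arm, as the interface text tells. Its arguments: {"type":"object","properties":{"deltas":{"type":"array","items":{"type":"object","properties":{"dx":{"type":"number"},"dy":{"type":"number"},"dz":{"type":"number"},"ax":{"type":"number"},"ay":{"type":"number"},"az":{"type":"number"},"hand":{"type":"number"}}}},"newtons":{"type":"number"}},"required":["deltas"]}

```bash
mkdir -p pics; ls
cat > h.py <<'E'
import numpy as np, cv2, pickle
from scipy.spatial.transform import Rotation as R
from plant import r, eyes
def snap(n,tag):
    p,d=eyes.snapshot(n); cv2.imwrite(f'pics/{tag}.png',p[:,:,::-1]); np.save(f'pics/{tag}.npy',d); return p,d
def pt(n,d,u,v,w=1):
    m=eyes.camera_model(n); 
    z=d if np.isscalar(d) else np.median([x for x in d[int(v)-w:int(v)+w+1,int(u)-w:int(u)+w+1].ravel() if x>0])
    P=np.array([(u-m['cx'])/m['fx']*z,-(v-m['cy'])/m['fy']*z,-z,1]); return (m['pose']@P)[:3]
def onplane(n,u,v,h):
    m=eyes.camera_model(n); dr=m['pose'][:3,:3]@np.array([(u-m['cx'])/m['fx'],-(v-m['cy'])/m['fy'],-1]); o=m['pose'][:3,3]
    return o+dr*(h-o[2])/dr[2]
def st():
    s=r.get_state(); print(s['clock'],np.round(s['tool_pos'],4),np.round(R.from_quat(s['eef_rot']).as_matrix(),3).tolist(),np.round(s['contact_force'],1),s['opening'],np.round(s['q'],3)); return s
E
python3 - <<'E'
from h import *
for n in('top','side'):
    snap(n,n+'0'); m=eyes.camera_model(n); print(n,{k:np.round(v,3).tolist() if k=='pose' else v for k,v in m.items()})
st()
E
```

```text
pics
top {'fx': 486.20267096510656, 'fy': 486.20267096510656, 'cx': 316.13654025116347, 'cy': 243.2668862266183, 'pose': [[0.003, 0.996, -0.095, 0.47], [-0.999, -0.0, -0.038, -0.012], [-0.038, 0.095, 0.995, 1.053], [0.0, 0.0, 0.0, 1.0]]}
side {'fx': 462.69425857998687, 'fy': 462.69425857998687, 'cx': 318.126550783595, 'cy': 235.0966155019435, 'pose': [[0.987, 0.121, -0.105, 0.475], [-0.159, 0.65, -0.743, -0.789], [-0.021, 0.75, 0.661, 0.813], [0.0, 0.0, 0.0, 1.0]]}
0.1 [ 0.1483 -0.6066  0.263 ] [[0.971, 0.238, -0.0], [0.238, -0.971, 0.002], [-0.0, -0.002, -1.0]] [ 0.9  0.2 -0. ] 1.0001061586986 [ 1.365  0.69  -0.195  1.566  0.157  0.902 -0.215]
```

View pics/top0.png

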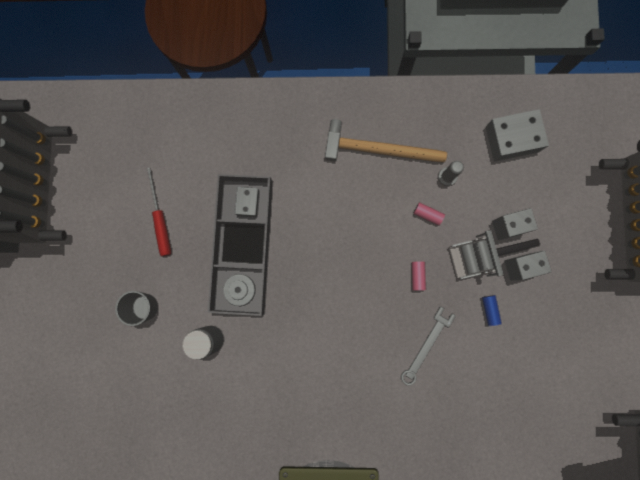

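View pics/side0.png

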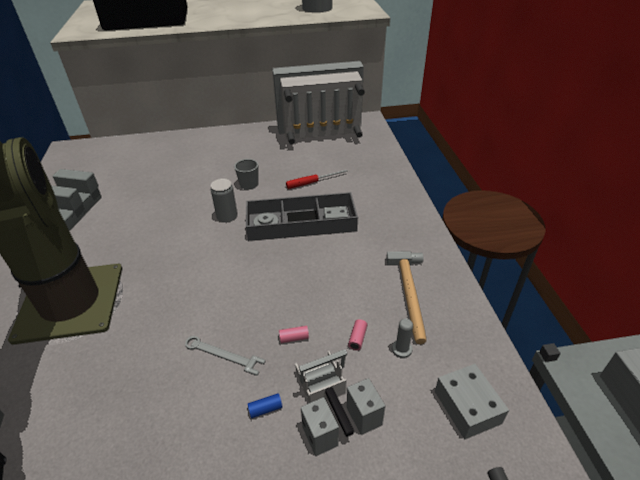

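Run:
```python
import cv2
t=cv2.imread('pics/top0.png'); s=cv2.imread('pics/side0.png')
a=cv2.resize(t[190:320,400:560],None,fx=5,fy=4.6,interpolation=cv2.INTER_CUBIC); cv2.imwrite('pics/c1.png',cv2.resize(t[190:310,400:560],(800,600),interpolation=cv2.INTER_CUBIC))
cv2.imwrite('pics/c2.png',cv2.resize(t[165:325,180:340],(600,600),interpolation=cv2.INTER_CUBIC))
cv2.imwrite('pics/c3.png',cv2.resize(s[335:455,240:400],(800,600),interpolation=cv2.INTER_CUBIC))
```

```text
(no output)
```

View pics/c1.png

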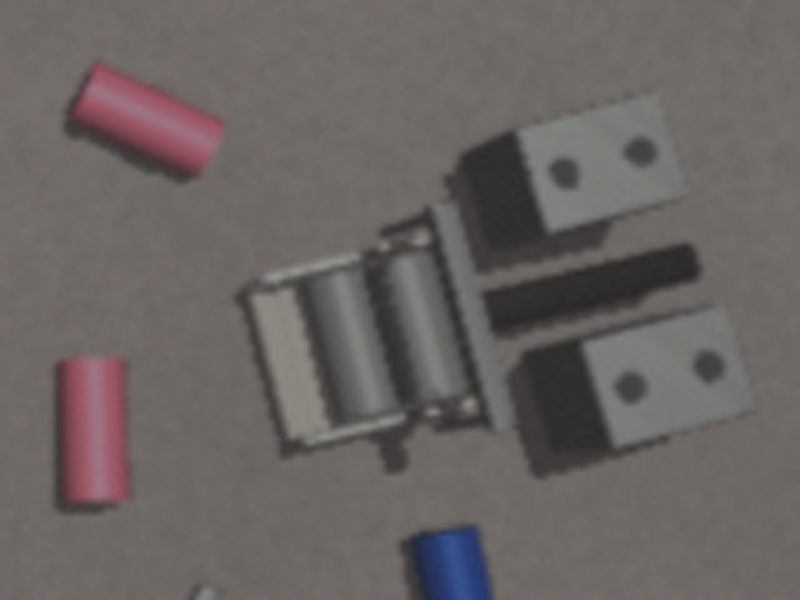

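View pics/c2.png

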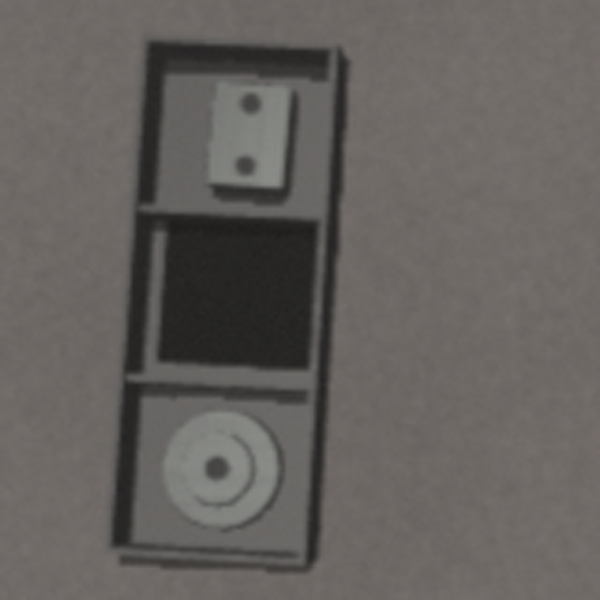

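View pics/c3.png

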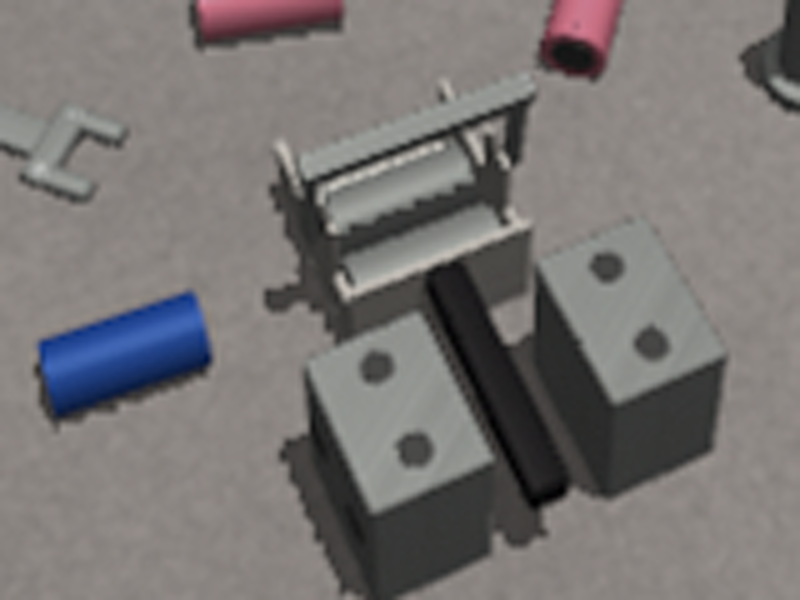

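```bash
cat > m1.py <<'E'
from h import *
def c1(u,v): return (u+.5)/5-.5+400,(v+.5)/5-.5+190
def c2(u,v): return (u+.5)/3.75-.5+180,(v+.5)/3.75-.5+165
def c3(u,v): return (u+.5)/5-.5+240,(v+.5)/5-.5+335
def fit(model,world,lab):
    P=np.array(model,float);W=np.array(world)[:,:2];a=P-P.mean(0);b=W-W.mean(0)
    th=np.arctan2((a[:,0]*b[:,1]-a[:,1]*b[:,0]).sum(),(a*b).sum()); c,s=np.cos(th),np.sin(th); M=np.array([[c,-s],[s,c]])
    t=W.mean(0)-M@P.mean(0); print(lab,'th',round(th,4),'t',np.round(t,4),'res mm',np.round(1000*(P@M.T+t-W),1).tolist()); return th,t
# plates: pan +x = image left. pan y left of +x : +x ~ +Y world, so +y ~ -X world (image down)
up=[(520,135),(655,95),(690,190),(550,235)]; lo=[(585,348),(722,308),(752,408),(612,450)]
W=[onplane('top',*c1(*p),.072) for p in up+lo]
m=[(-78,-67),(-138,-67),(-138,-22),(-78,-22),(-78,22),(-138,22),(-138,67),(-78,67)]
th,t=fit(np.array(m)/1e3,W,'rest')
Ws=[onplane('side',*c3(*p),.072) for p in [(305,370),(420,313),(495,462),(378,515),(535,262),(640,220),(725,352),(620,405)]]
# side: left plate is image-left (world -x => pan +y)
fit(np.array([(-78,67),(-78,22),(-138,22),(-138,67),(-78,-22),(-78,-67),(-138,-67),(-138,-22)])/1e3,Ws,'rest side')
# tray rim
tr=[(147,42),(343,48),(310,565),(115,548)]
W=[onplane('top',*c2(*p),.05) for p in tr]; print(np.round(W,4).tolist())
# tray -y faces pan(world -y): tray x? try +x = world +x (image up)
fit([(.146,.056),(.146,-.056),(-.146,-.056),(-.146,.056)],W,'tray')
d=np.load('pics/top0.npy')
for p in [(445,240),(465,300),(480,350),(495,405)]: print('bar',np.round(pt('top',d,*c1(*p),0),4))
for p in [(240,290),(285,450)]: print('lipcorner',np.round(onplane('top',*c1(*p),.012),4))
for p in [(345,350),(425,325)]: print('sleeve',np.round(pt('top',d,*c1(*p),1),4))
d=np.load('pics/side0.npy')
for p in [(320,160),(420,125),(520,88)]: print('bar side',np.round(pt('side',d,*c3(*p),0),4))
def pan(x,y): 
    c,s=np.cos(th),np.sin(th); return t+np.array([[c,-s],[s,c]])@np.array([x,y])
print('bar expected',pan(-.022,0),'lip',pan(.03,0),'grip',pan(-.098,0))
E
python3 m1.py
```

```text
rest th 1.8339 t [ 0.5339 -0.2907] res mm [[2.2, 2.7], [1.7, -1.2], [-3.3, -0.6], [-0.8, 1.5], [1.9, 2.3], [1.5, -1.4], [-2.2, -3.0], [-1.0, -0.3]]
rest side th 1.8517 t [ 0.5346 -0.2958] res mm [[-1.2, 1.8], [-0.0, 0.2], [1.2, -0.9], [-1.4, -2.4], [-1.0, 0.2], [2.0, 2.8], [2.1, -0.8], [-1.6, -0.9]]
[[0.7086, 0.2332, 0.05], [0.7045, 0.1219, 0.05], [0.4164, 0.1366, 0.05], [0.4251, 0.2446, 0.05]]
tray th -0.0471 t [0.5636 0.1841] res mm [[3.5, -0.1], [2.3, -0.7], [-1.2, -1.6], [-4.7, 2.3]]
bar [ 0.571  -0.3107  0.1024]
bar [ 0.5479 -0.3188  0.0988]
bar [ 0.5282 -0.3222  0.1041]
bar [ 0.5069 -0.3269  0.1053]
lipcorner [ 0.5593 -0.2523  0.012 ]
lipcorner [ 0.4914 -0.2696  0.012 ]
sleeve [ 0.5329 -0.292   0.0262]
sleeve [ 0.5433 -0.3247  0.0282]
bar side [ 0.5077 -0.3312  0.1034]
bar side [ 0.5449 -0.3215  0.1009]
bar side [ 0.5829 -0.3132  0.1018]
bar expected [ 0.53960542 -0.31194967] lip [ 0.52608316 -0.26173863] grip [ 0.55936873 -0.38533504]
```

Run:
```python
from m1 import *
print('----')
A=[onplane('top',*c1(*p),.104) for p in[(435,207),(458,202),(515,425),(492,432)]]; print(np.round(A,4).tolist(),np.mean(A,0))
B=[onplane('side',*c3(*p),.104) for p in[(303,158),(303,178),(530,75),(535,95)]]; print(np.round(B,4).tolist(),np.mean(B,0))
for p in [(450,172),(430,214),(418,276),(445,315)]: print(np.round(onplane('top',*p,.02),3))
d=np.load('pics/top0.npy'); print(np.round(pt('top',d,455,166),3))
```

```text
rest th 1.8339 t [ 0.5339 -0.2907] res mm [[2.2, 2.7], [1.7, -1.2], [-3.3, -0.6], [-0.8, 1.5], [1.9, 2.3], [1.5, -1.4], [-2.2, -3.0], [-1.0, -0.3]]
rest side th 1.8517 t [ 0.5346 -0.2958] res mm [[-1.2, 1.8], [-0.0, 0.2], [1.2, -0.9], [-1.4, -2.4], [-1.0, 0.2], [2.0, 2.8], [2.1, -0.8], [-1.6, -0.9]]
[[0.7086, 0.2332, 0.05], [0.7045, 0.1219, 0.05], [0.4164, 0.1366, 0.05], [0.4251, 0.2446, 0.05]]
tray th -0.0471 t [0.5636 0.1841] res mm [[3.5, -0.1], [2.3, -0.7], [-1.2, -1.6], [-4.7, 2.3]]
bar [ 0.571  -0.3107  0.1024]
bar [ 0.5479 -0.3188  0.0988]
bar [ 0.5282 -0.3222  0.1041]
bar [ 0.5069 -0.3269  0.1053]
lipcorner [ 0.5593 -0.2523  0.012 ]
lipcorner [ 0.4914 -0.2696  0.012 ]
sleeve [ 0.5329 -0.292   0.0262]
sleeve [ 0.5433 -0.3247  0.0282]
bar side [ 0.5077 -0.3312  0.1034]
bar side [ 0.5449 -0.3215  0.1009]
bar side [ 0.5829 -0.3132  0.1018]
bar expected [ 0.53960542 -0.31194967] lip [ 0.52608316 -0.26173863] grip [ 0.55936873 -0.38533504]
----
[[0.5837, -0.3068, 0.104], [0.5857, -0.3156, 0.104], [0.4993, -0.3347, 0.104], [0.4966, -0.3258, 0.104]] [ 0.54132894 -0.32072637  0.104     ]
[[0.5019, -0.3297, 0.104], [0.5008, -0.3376, 0.104], [0.5873, -0.3098, 0.104], [0.5873, -0.3184, 0.104]] [ 0.54431157 -0.32390374  0.104     ]
[ 0.721 -0.259  0.02 ]
[ 0.63  -0.215  0.02 ]
[ 0.499 -0.187  0.02 ]
[ 0.418 -0.242  0.02 ]
[ 0.717 -0.253  0.089]
```

```bash
cat >> h.py <<'E'
def to(pos,Rt=None):
    s=st(); R0=R.from_quat(s['eef_rot']); d=R0.inv().apply(np.array(pos)-s['tool_pos'])/.06
    print('d',np.round(d,3)); 
    if Rt is not None: print('a',np.round(np.degrees((R0.inv()*R.from_matrix(Rt)).as_rotvec())/6,3))
def down(th,flip=False):
    # tool y along heading th (or reversed), z down
    y=np.array([np.cos(th),np.sin(th),0])*(-1 if flip else 1); z=np.array([0,0,-1.]); return np.stack([np.cross(y,z),y,z],1)
E
python3 -c "
from h import *
to([.543,-.322,.20],down(1.825,True))"
```

```text
0.1 [ 0.1483 -0.6066  0.263 ] [[0.971, 0.238, -0.0], [0.238, -0.971, 0.002], [-0.0, -0.002, -1.0]] [ 0.9  0.2 -0. ] 1.0001061586986 [ 1.365  0.69  -0.195  1.566  0.157  0.902 -0.215]
d [ 7.517 -3.043  1.054]
a [-0.015  0.001 -0.136]
```

Request:
servo_tool([
  {"dx": 0.6, "dy": -0.24, "dz": 0},
  {"dx": 1.4, "dy": -0.57, "dz": 0},
  {"dx": 2.25, "dy": -0.91, "dz": 0},
  {"dx": 3.1, "dy": -1.25, "dz": 0},
  {"dx": 4.0, "dy": -1.6, "dz": 0},
  {"dx": 4.85, "dy": -1.95, "dz": 0.2, "az": -0.1},
  {"dx": 5.7, "dy": -2.3, "dz": 0.4, "az": -0.14},
  {"dx": 6.5, "dy": -2.63, "dz": 0.6, "az": -0.14},
  {"dx": 7.2, "dy": -2.9, "dz": 0.8, "az": -0.14},
  {"dx": 7.52, "dy": -3.04, "dz": 1.05, "az": -0.14},
])

```text
schema error: expected keys dx, dy, dz, ax, ay, az, hand
```

Request:
servo_tool([
  {"hand": 88},
])

```text
schema error: expected keys dx, dy, dz, ax, ay, az, hand
```

```bash
python3 -c "
from h import *
to([.543,-.322,.105],down(1.825,True))
snap('top','top1');snap('side','side1')
t=cv2.imread('pics/side1.png');cv2.imwrite('pics/c4.png',cv2.resize(t[235:455,200:480],(760,600),interpolation=cv2.INTER_CUBIC))"
```

```text
0.1 [ 0.1483 -0.6066  0.263 ] [[0.971, 0.238, -0.0], [0.238, -0.971, 0.002], [-0.0, -0.002, -1.0]] [ 0.9  0.2 -0. ] 1.0001061586986 [ 1.365  0.69  -0.195  1.566  0.157  0.902 -0.215]
d [ 7.518 -3.04   2.637]
a [-0.015  0.001 -0.136]
```

View pics/c4.png

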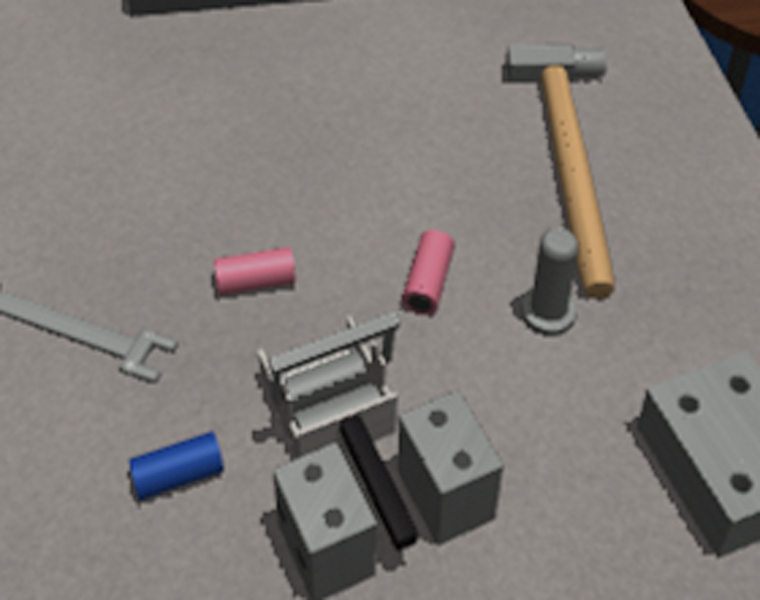

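The move was refused because every row needs all seven keys. The view is unchanged: bail bar at (275–398, 320–365), leaning back a little. The arm is not in it.

Request:
servo_tool([
  {"dx": 0.6, "dy": -0.24, "dz": 0, "ax": 0, "ay": 0, "az": 0, "hand": 88},
  {"dx": 1.4, "dy": -0.57, "dz": 0, "ax": 0, "ay": 0, "az": 0, "hand": 88},
  {"dx": 2.25, "dy": -0.91, "dz": 0, "ax": 0, "ay": 0, "az": 0, "hand": 88},
  {"dx": 3.1, "dy": -1.25, "dz": 0, "ax": 0, "ay": 0, "az": 0, "hand": 88},
  {"dx": 4.0, "dy": -1.6, "dz": 0, "ax": 0, "ay": 0, "az": 0, "hand": 88},
  {"dx": 4.85, "dy": -1.95, "dz": 0.2, "ax": 0, "ay": 0, "az": -0.1, "hand": 88},
  {"dx": 5.7, "dy": -2.3, "dz": 0.4, "ax": 0, "ay": 0, "az": -0.14, "hand": 88},
  {"dx": 6.5, "dy": -2.63, "dz": 0.6, "ax": 0, "ay": 0, "az": -0.14, "hand": 88},
  {"dx": 7.2, "dy": -2.9, "dz": 0.8, "ax": 0, "ay": 0, "az": -0.14, "hand": 88},
  {"dx": 7.52, "dy": -3.04, "dz": 1.05, "ax": 0, "ay": 0, "az": -0.14, "hand": 88},
])

```text
clock: 1.45
tool_pos: [0.5459, -0.3203, 0.2002]
eef_rot: [0.992, 0.129, 0.001, -0.0]
contact_force: [0.2, -0.2, 0.7]
opening: 0.998
```

```bash
python3 -c "
from h import *
to([.543,-.322,.105],down(1.825,True))
snap('side','side2')
t=cv2.imread('pics/side2.png');cv2.imwrite('pics/c5.png',cv2.resize(t[235:455,200:480],(760,600),interpolation=cv2.INTER_CUBIC))"
```

```text
1.45 [ 0.5459 -0.3203  0.2002] [[0.967, 0.255, 0.002], [0.255, -0.967, 0.001], [0.002, -0.0, -1.0]] [ 0.2 -0.2  0.7] 0.9981656797654058 [ 0.531  0.773 -0.133  1.604  0.131  0.773 -0.971]
d [-0.057  0.017  1.586]
a [-0.005 -0.017  0.038]
```

View pics/c5.png

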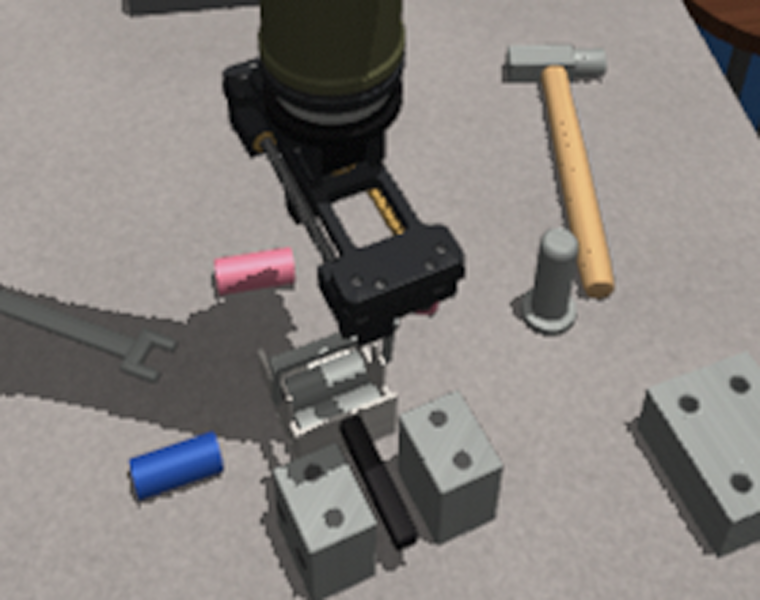

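The gripper hangs over the bail; its jaws straddle the bar at (275–390, 345). I'll descend and close.

Request:
servo_tool([
  {"dx": -0.02, "dy": 0.01, "dz": 0.4, "ax": 0, "ay": 0, "az": 0, "hand": 88},
  {"dx": -0.04, "dy": 0.02, "dz": 0.9, "ax": 0, "ay": 0, "az": 0, "hand": 88},
  {"dx": -0.06, "dy": 0.02, "dz": 1.3, "ax": 0, "ay": 0, "az": 0, "hand": 88},
  {"dx": -0.06, "dy": 0.02, "dz": 1.58, "ax": 0, "ay": 0, "az": 0, "hand": 88},
  {"dx": -0.06, "dy": 0.02, "dz": 1.58, "ax": 0, "ay": 0, "az": 0, "hand": 50},
  {"dx": -0.06, "dy": 0.02, "dz": 1.58, "ax": 0, "ay": 0, "az": 0, "hand": 30},
  {"dx": -0.06, "dy": 0.02, "dz": 1.58, "ax": 0, "ay": 0, "az": 0, "hand": 20},
  {"dx": -0.06, "dy": 0.02, "dz": 1.58, "ax": 0, "ay": 0, "az": 0, "hand": 14},
  {"dx": -0.06, "dy": 0.02, "dz": 1.58, "ax": 0, "ay": 0, "az": 0, "hand": 8},
  {"dx": -0.06, "dy": 0.02, "dz": 1.58, "ax": 0, "ay": 0, "az": 0, "hand": 5},
], newtons=30)

```text
clock: 2.75
tool_pos: [0.5403, -0.3248, 0.1061]
eef_rot: [0.992, 0.127, 0.0, 0.0]
contact_force: [0.5, -0.2, -0.3]
opening: 0.345
```

Request:
servo_tool([
  {"dx": 0, "dy": 0, "dz": 0, "ax": 0, "ay": 0, "az": 0, "hand": 3},
  {"dx": 0, "dy": 0, "dz": 0, "ax": 0, "ay": 0, "az": 0, "hand": 3},
  {"dx": 0, "dy": 0, "dz": 0, "ax": 0, "ay": 0, "az": 0, "hand": 3},
])

```text
clock: 3.12
tool_pos: [0.5401, -0.3245, 0.106]
eef_rot: [0.992, 0.127, -0.0, -0.0]
contact_force: [-0.9, 1.0, 0.0]
opening: 0.11
```

```bash
python3 -c "
from h import *
st()
snap('side','side3');snap('top','top3')
t=cv2.imread('pics/side3.png');cv2.imwrite('pics/c6.png',cv2.resize(t[235:455,200:480],(760,600),interpolation=cv2.INTER_CUBIC))"
```

```text
3.125 [ 0.5401 -0.3245  0.106 ] [[0.968, 0.252, -0.0], [0.252, -0.968, 0.001], [-0.0, -0.001, -1.0]] [-0.9  1.   0. ] 0.10953495721339344 [ 0.529  0.901 -0.112  1.664  0.158  0.586 -0.989]
```

View pics/c6.png

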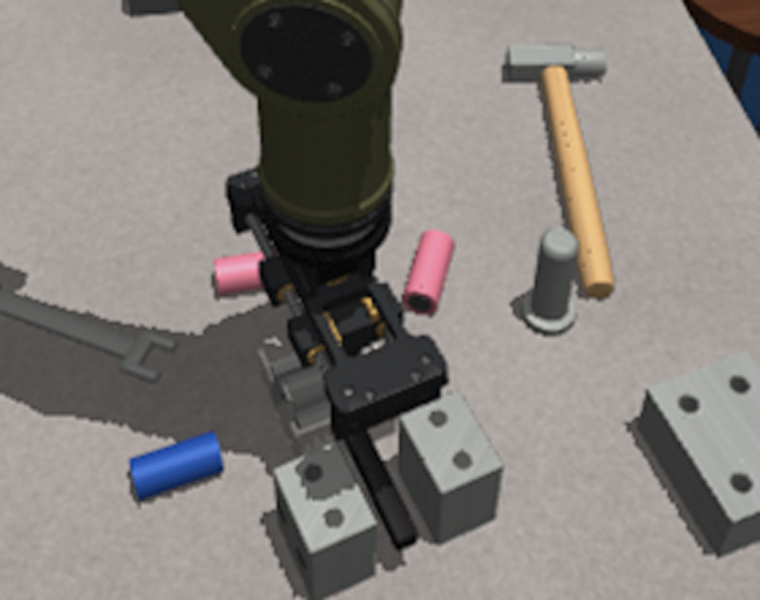

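Request:
servo_tool([
  {"dx": 0, "dy": 0, "dz": -0.05, "ax": 0, "ay": 0, "az": 0, "hand": 3},
  {"dx": 0, "dy": 0, "dz": -0.12, "ax": 0, "ay": 0, "az": 0, "hand": 3},
  {"dx": 0, "dy": 0, "dz": -0.22, "ax": 0, "ay": 0, "az": 0, "hand": 3},
  {"dx": 0, "dy": 0, "dz": -0.36, "ax": 0, "ay": 0, "az": 0, "hand": 3},
  {"dx": 0, "dy": 0, "dz": -0.52, "ax": 0, "ay": 0, "az": 0, "hand": 3},
  {"dx": 0, "dy": 0, "dz": -0.7, "ax": 0, "ay": 0, "az": 0, "hand": 3},
  {"dx": 0, "dy": 0, "dz": -0.9, "ax": 0, "ay": 0, "az": 0, "hand": 3},
  {"dx": 0, "dy": 0, "dz": -1.1, "ax": 0, "ay": 0, "az": 0, "hand": 3},
  {"dx": 0, "dy": 0, "dz": -1.3, "ax": 0, "ay": 0, "az": 0, "hand": 3},
  {"dx": 0, "dy": 0, "dz": -1.5, "ax": 0, "ay": 0, "az": 0, "hand": 3},
], newtons=45)

```text
clock: 4.47
tool_pos: [0.5402, -0.3248, 0.1968]
eef_rot: [0.992, 0.127, 0.0, 0.0]
contact_force: [-0.6, 0.6, -3.2]
opening: 0.105
```

```bash
python3 -c "
from h import *
st()
snap('side','side4');snap('top','top4')
t=cv2.imread('pics/side4.png');cv2.imwrite('pics/c7.png',cv2.resize(t[235:455,200:480],(760,600),interpolation=cv2.INTER_CUBIC))"
```

```text
4.475 [ 0.5402 -0.3248  0.1968] [[0.968, 0.252, 0.0], [0.252, -0.968, -0.0], [0.0, 0.0, -1.0]] [-0.6  0.6 -3.2] 0.1053722287289665 [ 0.541  0.774 -0.132  1.614  0.134  0.762 -0.967]
```

View pics/c7.png

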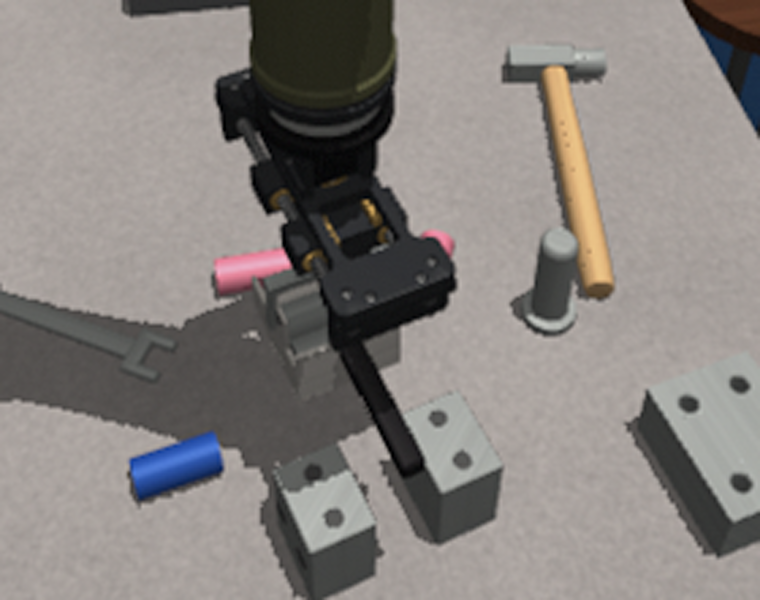

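View pics/top4.png

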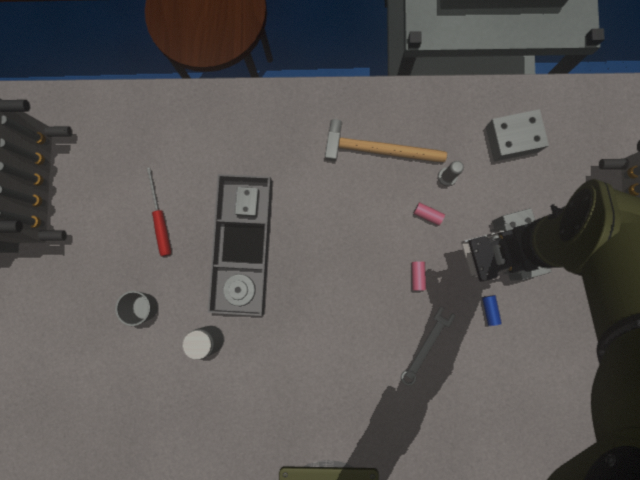

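Request:
servo_tool([
  {"dx": 0.01, "dy": -0.03, "dz": 0, "ax": 0, "ay": 0, "az": 0.02, "hand": 3},
  {"dx": 0.035, "dy": -0.11, "dz": 0, "ax": 0, "ay": 0, "az": 0.07, "hand": 3},
  {"dx": 0.08, "dy": -0.255, "dz": 0, "ax": 0, "ay": 0, "az": 0.16, "hand": 3},
  {"dx": 0.14, "dy": -0.45, "dz": 0, "ax": 0, "ay": 0, "az": 0.28, "hand": 3},
  {"dx": 0.215, "dy": -0.69, "dz": 0, "ax": 0, "ay": 0, "az": 0.42, "hand": 3},
  {"dx": 0.3, "dy": -0.975, "dz": 0, "ax": 0, "ay": 0, "az": 0.6, "hand": 3},
  {"dx": 0.4, "dy": -1.29, "dz": 0, "ax": 0, "ay": 0, "az": 0.78, "hand": 3},
  {"dx": 0.505, "dy": -1.63, "dz": 0, "ax": 0, "ay": 0, "az": 1.0, "hand": 3},
  {"dx": 0.62, "dy": -2.0, "dz": 0, "ax": 0, "ay": 0, "az": 1.22, "hand": 3},
  {"dx": 0.73, "dy": -2.37, "dz": 0, "ax": 0, "ay": 0, "az": 1.44, "hand": 3},
])

```text
clock: 5.82
tool_pos: [0.5469, -0.1742, 0.1961]
eef_rot: [0.999, 0.052, 0.0, -0.0]
contact_force: [0.6, -1.0, -3.0]
opening: 0.102
```

```bash
python3 -c "
from h import *
to([.5537,-.028,.197],down(1.524,True))"
```

```text
5.825 [ 0.5469 -0.1742  0.1961] [[0.995, 0.103, 0.0], [0.103, -0.995, 0.0], [0.0, -0.0, -1.0]] [ 0.6 -1.  -3. ] 0.10212483034378024 [ 0.264  0.709 -0.061  1.793  0.066  0.641 -1.302]
d [ 0.364 -2.412 -0.015]
a [-0.004 -0.003  1.435]
```

Request:
servo_tool([
  {"dx": 0.057, "dy": -0.375, "dz": 0, "ax": 0, "ay": 0, "az": 0.22, "hand": 3},
  {"dx": 0.113, "dy": -0.75, "dz": 0, "ax": 0, "ay": 0, "az": 0.44, "hand": 3},
  {"dx": 0.165, "dy": -1.095, "dz": 0, "ax": 0, "ay": 0, "az": 0.65, "hand": 3},
  {"dx": 0.214, "dy": -1.42, "dz": 0, "ax": 0, "ay": 0, "az": 0.84, "hand": 3},
  {"dx": 0.258, "dy": -1.71, "dz": 0, "ax": 0, "ay": 0, "az": 1.01, "hand": 3},
  {"dx": 0.295, "dy": -1.95, "dz": 0, "ax": 0, "ay": 0, "az": 1.16, "hand": 3},
  {"dx": 0.325, "dy": -2.15, "dz": 0, "ax": 0, "ay": 0, "az": 1.28, "hand": 3},
  {"dx": 0.346, "dy": -2.295, "dz": 0, "ax": 0, "ay": 0, "az": 1.37, "hand": 3},
  {"dx": 0.36, "dy": -2.38, "dz": 0, "ax": 0, "ay": 0, "az": 1.42, "hand": 3},
  {"dx": 0.364, "dy": -2.41, "dz": 0, "ax": 0, "ay": 0, "az": 1.435, "hand": 3},
])

```text
clock: 7.08
tool_pos: [0.5536, -0.0301, 0.1959]
eef_rot: [1.0, -0.023, 0.0, 0.0]
contact_force: [-0.0, 0.4, -3.1]
opening: 0.104
```

```bash
python3 -c "
from h import *
to([.5537,-.028,.197],down(1.524,True))
snap('side','side5')
t=cv2.imread('pics/side5.png');cv2.imwrite('pics/c8.png',cv2.resize(t[150:390,180:500],(800,600),interpolation=cv2.INTER_CUBIC))"
```

```text
7.075 [ 0.5536 -0.0301  0.1959] [[0.999, -0.047, 0.0], [-0.047, -0.999, -0.0], [0.0, 0.0, -1.0]] [-0.   0.4 -3.1] 0.10435771689499503 [-0.038  0.689  0.015  1.854 -0.017  0.598 -1.63 ]
d [-0.    -0.035 -0.018]
a [ 0.002 -0.    -0.001]
```

View pics/c8.png

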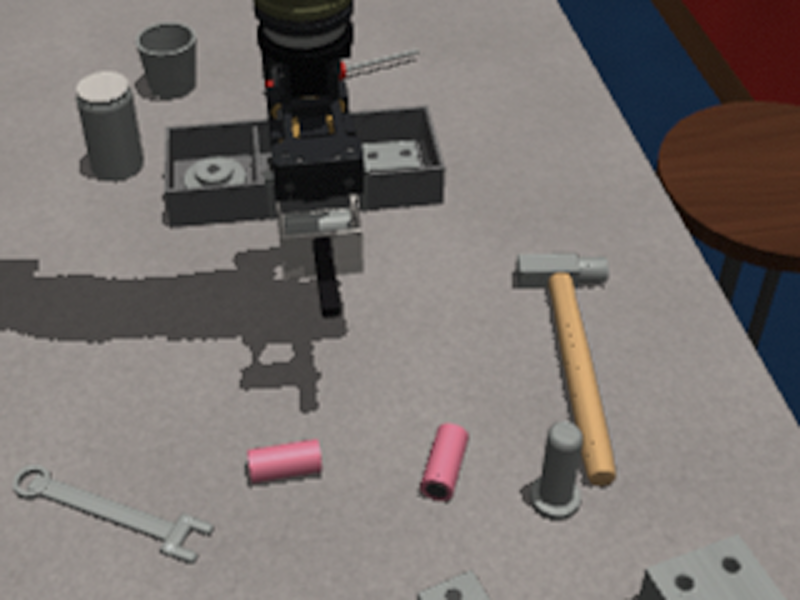

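Request:
servo_tool([
  {"dx": 0, "dy": -0.02, "dz": 0.05, "ax": 0, "ay": 0, "az": 0, "hand": 3},
  {"dx": 0, "dy": -0.02, "dz": 0.15, "ax": 0, "ay": 0, "az": 0, "hand": 3},
  {"dx": 0, "dy": -0.02, "dz": 0.3, "ax": 0, "ay": 0, "az": 0, "hand": 3},
  {"dx": 0, "dy": -0.02, "dz": 0.48, "ax": 0, "ay": 0, "az": 0, "hand": 3},
  {"dx": 0, "dy": -0.02, "dz": 0.66, "ax": 0, "ay": 0, "az": 0, "hand": 3},
  {"dx": 0, "dy": -0.02, "dz": 0.84, "ax": 0, "ay": 0, "az": 0, "hand": 3},
  {"dx": 0, "dy": -0.02, "dz": 1.0, "ax": 0, "ay": 0, "az": 0, "hand": 3},
  {"dx": 0, "dy": -0.02, "dz": 1.13, "ax": 0, "ay": 0, "az": 0, "hand": 3},
  {"dx": 0, "dy": -0.02, "dz": 1.23, "ax": 0, "ay": 0, "az": 0, "hand": 3},
  {"dx": 0, "dy": -0.02, "dz": 1.3, "ax": 0, "ay": 0, "az": 0, "hand": 3},
])

```text
clock: 8.38
tool_pos: [0.5537, -0.0289, 0.1176]
eef_rot: [1.0, -0.023, 0.0, 0.0]
contact_force: [0.2, 0.0, -2.5]
opening: 0.107
```

Request:
servo_tool([
  {"dx": 0, "dy": 0, "dz": 0.05, "ax": 0, "ay": 0, "az": 0, "hand": 3},
  {"dx": 0, "dy": 0, "dz": 0.1, "ax": 0, "ay": 0, "az": 0, "hand": 3},
  {"dx": 0, "dy": 0, "dz": 0.14, "ax": 0, "ay": 0, "az": 0, "hand": 3},
  {"dx": 0, "dy": 0, "dz": 0.18, "ax": 0, "ay": 0, "az": 0, "hand": 3},
  {"dx": 0, "dy": 0, "dz": 0.18, "ax": 0, "ay": 0, "az": 0, "hand": 3},
])

```text
clock: 9.0
tool_pos: [0.5538, -0.0295, 0.1073]
eef_rot: [1.0, -0.024, 0.0, 0.0]
contact_force: [0.9, -1.4, 0.2]
opening: 0.106
```

```bash
python3 -c "
from h import *
st()
snap('side','side6')
t=cv2.imread('pics/side6.png');cv2.imwrite('pics/c9.png',cv2.resize(t[190:310,240:400],(800,600),interpolation=cv2.INTER_CUBIC))"
```

```text
9.0 [ 0.5538 -0.0295  0.1073] [[0.999, -0.047, 0.0], [-0.047, -0.999, -0.001], [0.0, 0.001, -1.0]] [ 0.9 -1.4  0.2] 0.10626872314810155 [-0.036  0.834  0.009  1.905 -0.015  0.402 -1.634]
```

View pics/c9.png

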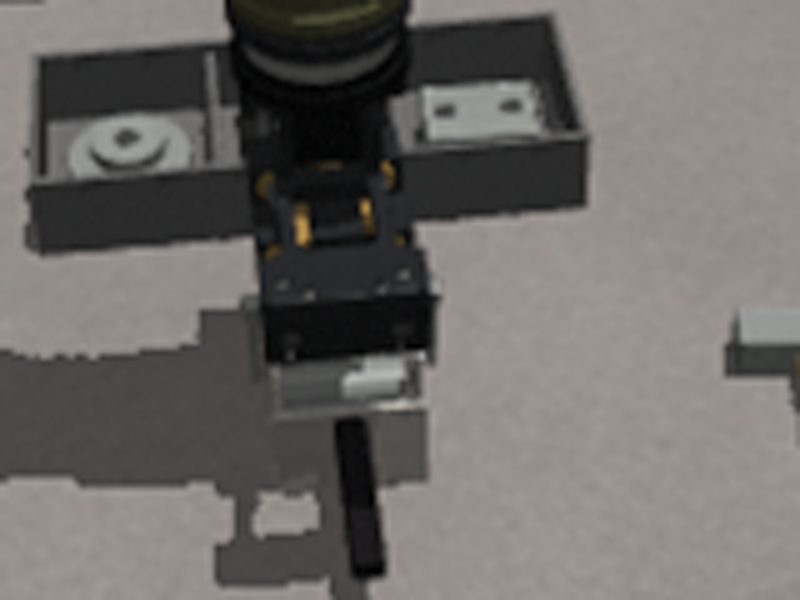

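Weight is off the gripper and the pan stands on the bench. Next I release and rise.

Request:
servo_tool([
  {"dx": 0, "dy": 0, "dz": 0, "ax": 0, "ay": 0, "az": 0, "hand": 14},
  {"dx": 0, "dy": 0, "dz": 0, "ax": 0, "ay": 0, "az": 0, "hand": 30},
  {"dx": 0, "dy": 0, "dz": 0, "ax": 0, "ay": 0, "az": 0, "hand": 60},
  {"dx": 0, "dy": 0, "dz": 0, "ax": 0, "ay": 0, "az": 0, "hand": 80},
  {"dx": 0, "dy": 0, "dz": 0, "ax": 0, "ay": 0, "az": 0, "hand": 88},
  {"dx": 0, "dy": 0, "dz": 0, "ax": 0, "ay": 0, "az": 0, "hand": 88},
  {"dx": 0, "dy": 0, "dz": -0.3, "ax": 0, "ay": 0, "az": 0, "hand": 88},
  {"dx": 0, "dy": 0, "dz": -0.8, "ax": 0, "ay": 0, "az": 0, "hand": 88},
  {"dx": 0, "dy": 0, "dz": -1.5, "ax": 0, "ay": 0, "az": 0, "hand": 88},
  {"dx": 0, "dy": 0, "dz": -2.0, "ax": 0, "ay": 0, "az": 0, "hand": 88},
])

```text
clock: 10.3
tool_pos: [0.554, -0.029, 0.2288]
eef_rot: [1.0, -0.023, 0.001, 0.0]
contact_force: [0.1, 0.4, -0.0]
opening: 0.998
```

```bash
python3 -c "
from h import *
to([.549,-.106,.2],down(1.524-np.pi/2))"
```

```text
10.3 [ 0.554  -0.029   0.2288] [[0.999, -0.047, 0.001], [-0.047, -0.999, -0.0], [0.001, -0.0, -1.0]] [ 0.1  0.4 -0. ] 0.9976213788698425 [-0.042  0.641  0.018  1.826 -0.017  0.674 -1.631]
d [-0.023  1.286  0.48 ]
a [ 1.1000e-02 -1.1000e-02 -1.4999e+01]
```

Request:
servo_tool([
  {"dx": 0, "dy": 0.1, "dz": 0, "ax": 0, "ay": 0, "az": -1.5, "hand": 88},
  {"dx": 0, "dy": 0.25, "dz": 0, "ax": 0, "ay": 0, "az": -3, "hand": 88},
  {"dx": 0, "dy": 0.4, "dz": 0, "ax": 0, "ay": 0, "az": -4.5, "hand": 88},
  {"dx": 0, "dy": 0.55, "dz": 0, "ax": 0, "ay": 0, "az": -6, "hand": 88},
  {"dx": 0, "dy": 0.7, "dz": 0, "ax": 0, "ay": 0, "az": -7.5, "hand": 88},
  {"dx": 0, "dy": 0.85, "dz": 0, "ax": 0, "ay": 0, "az": -9, "hand": 88},
  {"dx": 0, "dy": 1.0, "dz": 0, "ax": 0, "ay": 0, "az": -10.5, "hand": 88},
  {"dx": 0, "dy": 1.1, "dz": 0, "ax": 0, "ay": 0, "az": -12, "hand": 88},
  {"dx": 0, "dy": 1.2, "dz": 0, "ax": 0, "ay": 0, "az": -13.5, "hand": 88},
  {"dx": -0.02, "dy": 1.29, "dz": 0, "ax": 0, "ay": 0, "az": -15, "hand": 88},
])

```text
clock: 11.55
tool_pos: [0.5487, -0.1067, 0.227]
eef_rot: [0.722, 0.692, -0.0, 0.0]
contact_force: [-0.6, 0.1, 0.7]
opening: 1.002
```

```bash
python3 -c "
from h import *
st()
snap('side','side7');snap('top','top7')
t=cv2.imread('pics/side7.png');cv2.imwrite('pics/c10.png',cv2.resize(t[180:330,220:420],(800,600),interpolation=cv2.INTER_CUBIC))
t=cv2.imread('pics/top7.png');cv2.imwrite('pics/c11.png',cv2.resize(t[160:340,200:440],(800,600),interpolation=cv2.INTER_CUBIC))"
```

```text
11.55 [ 0.5487 -0.1067  0.227 ] [[0.042, 0.999, -0.0], [0.999, -0.042, -0.0], [-0.0, -0.0, -1.0]] [-0.6  0.1  0.7] 1.001675551709975 [ 0.383  0.68  -0.461  1.798  0.417  0.762 -0.338]
```

View pics/c10.png

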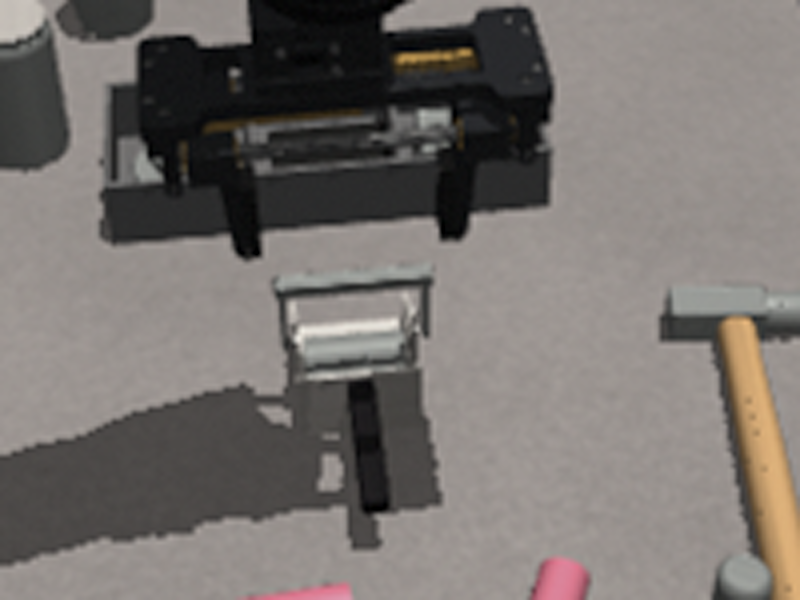

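View pics/c11.png

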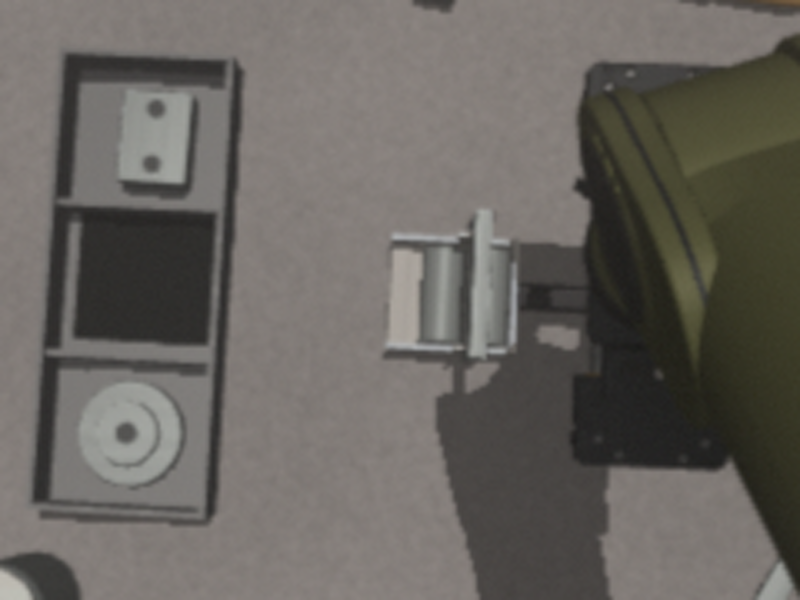

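Run:
```python
from h import *
k=.3
def c11(u,v): return (u+.5)*.3-.5+200,(v+.5)*.3-.5+160
def c10(u,v): return (u+.5)/4-.5+220,(v+.5)/4-.5+180
print('lip',onplane('top',*c11(390,252),.012),onplane('top',*c11(388,345),.012))
print('back wall top rear',onplane('top',*c11(519,238),.048),onplane('top',*c11(517,352),.048))
print('handle top', onplane('side',*c10(361,388),.047),onplane('side',*c10(375,495),.047))
print('handle end corner lo', onplane('side',*c10(375,511),.033))
print('handle top cam', onplane('top',*c11(524,298),.047),onplane('top',*c11(588,299),.047))
print('bar',onplane('top',*c11(482,210),.1),onplane('top',*c11(480,356),.1))
print('mat', *[np.round(onplane('top',*c11(*p),.006),4) for p in [(78,213),(213,213),(211,343),(78,340)]])
print('tray rim',*[np.round(onplane('top',*c11(*p),.05),4) for p in [(64,53),(239,60),(212,520),(32,503)]])
d=np.load('pics/side7.npy')
for p in [(362,400),(372,480)]: print(pt('side',d,*c10(*p),0))
```

```text
lip [0.5860008  0.02682254 0.012     ] [0.52580129 0.02790986 0.012     ]
back wall top rear [ 0.59068644 -0.05493344  0.048     ] [ 0.51963104 -0.05340006  0.048     ]
handle top [ 0.55601199 -0.06532378  0.047     ] [ 0.5519447  -0.14463619  0.047     ]
handle end corner lo [ 0.55164891 -0.1439698   0.033     ]
handle top cam [ 0.55325573 -0.05791866  0.047     ] [ 0.55264363 -0.09753192  0.047     ]
bar [ 0.60114874 -0.03091961  0.1       ] [ 0.51465821 -0.02956986  0.1       ]
mat [0.6126 0.2322 0.006 ] [0.6125 0.1431 0.006 ] [0.5273 0.1433 0.006 ] [0.5291 0.2304 0.006 ]
tray rim [0.7092 0.2332 0.05  ] [0.704  0.1214 0.05  ] [0.4157 0.1346 0.05  ] [0.4255 0.2468 0.05  ]
[ 0.55558783 -0.07129719  0.0434234 ]
[ 0.55226315 -0.13115495  0.04371475]
```

Both sleeves lie in the level pan (c11: 440,292 and 500,292). The bail is upright, and the handle runs from (524,298) to behind the gripper. The empty cell with the black mat is at (145,277).

```bash
python3 -c "
from h import *
to([.553,-.101,.046],down(1.529-np.pi/2))"
```

```text
11.65 [ 0.5484 -0.1073  0.2269] [[0.048, 0.999, -0.001], [0.999, -0.048, -0.0], [-0.0, -0.001, -1.0]] [-0.1 -0.4 -0.8] 1.0031542322586338 [ 0.384  0.68  -0.46   1.798  0.416  0.762 -0.342]
d [0.109 0.074 3.014]
a [-0.007  0.003 -0.057]
```

Request:
servo_tool([
  {"dx": 0.11, "dy": 0.07, "dz": 0.3, "ax": 0, "ay": 0, "az": 0, "hand": 88},
  {"dx": 0.11, "dy": 0.07, "dz": 0.8, "ax": 0, "ay": 0, "az": 0, "hand": 88},
  {"dx": 0.11, "dy": 0.07, "dz": 1.4, "ax": 0, "ay": 0, "az": 0, "hand": 70},
  {"dx": 0.11, "dy": 0.07, "dz": 2.0, "ax": 0, "ay": 0, "az": 0, "hand": 60},
  {"dx": 0.11, "dy": 0.07, "dz": 2.5, "ax": 0, "ay": 0, "az": 0, "hand": 50},
  {"dx": 0.11, "dy": 0.07, "dz": 2.85, "ax": 0, "ay": 0, "az": 0, "hand": 50},
  {"dx": 0.11, "dy": 0.07, "dz": 3.01, "ax": 0, "ay": 0, "az": 0, "hand": 50},
  {"dx": 0.11, "dy": 0.07, "dz": 3.01, "ax": 0, "ay": 0, "az": 0, "hand": 50},
])

```text
clock: 12.65
tool_pos: [0.5531, -0.0991, 0.0458]
eef_rot: [0.723, 0.69, -0.0, -0.0]
contact_force: [-0.1, -0.4, 0.4]
opening: 0.566
```

```bash
python3 -c "
from h import *
st()
snap('side','side8')
t=cv2.imread('pics/side8.png');cv2.imwrite('pics/c12.png',cv2.resize(t[180:330,220:420],(800,600),interpolation=cv2.INTER_CUBIC))"
```

```text
12.65 [ 0.5531 -0.0991  0.0458] [[0.046, 0.999, -0.001], [0.999, -0.046, 0.0], [-0.0, -0.001, -1.0]] [-0.1 -0.4  0.4] 0.5663651166601361 [ 0.247  0.955 -0.261  1.883  0.598  0.383 -0.516]
```

View pics/c12.png

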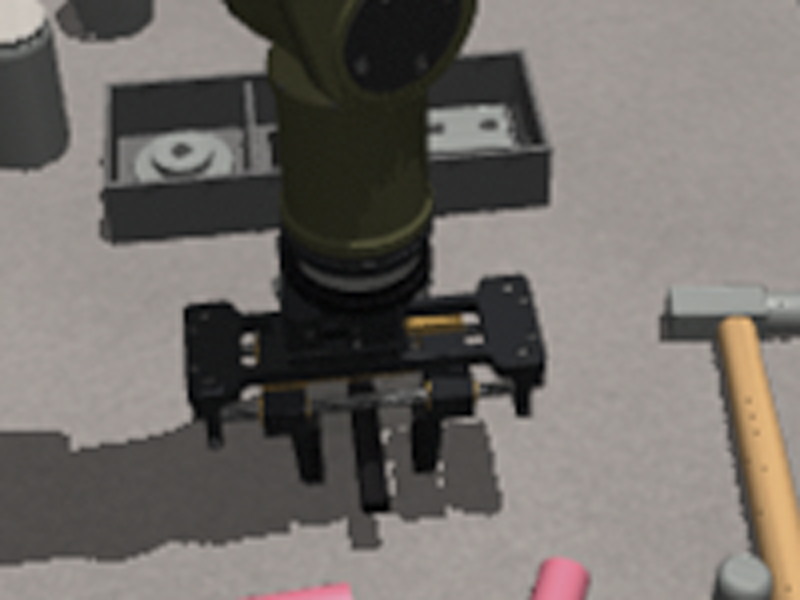

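Request:
servo_tool([
  {"dx": 0, "dy": 0, "dz": 0, "ax": 0, "ay": 0, "az": 0, "hand": 35},
  {"dx": 0, "dy": 0, "dz": 0, "ax": 0, "ay": 0, "az": 0, "hand": 25},
  {"dx": 0, "dy": 0, "dz": 0, "ax": 0, "ay": 0, "az": 0, "hand": 19},
  {"dx": 0, "dy": 0, "dz": 0, "ax": 0, "ay": 0, "az": 0, "hand": 15},
  {"dx": 0, "dy": 0, "dz": 0, "ax": 0, "ay": 0, "az": 0, "hand": 10},
  {"dx": 0, "dy": 0, "dz": 0, "ax": 0, "ay": 0, "az": 0, "hand": 8},
  {"dx": 0, "dy": 0, "dz": 0, "ax": 0, "ay": 0, "az": 0, "hand": 8},
  {"dx": 0, "dy": 0, "dz": 0, "ax": 0, "ay": 0, "az": 0, "hand": 8},
], newtons=55)

```text
clock: 13.7
tool_pos: [0.5536, -0.1, 0.0466]
eef_rot: [0.723, 0.69, 0.0, 0.0]
contact_force: [-0.5, -2.1, 3.5]
opening: 0.171
```

Request:
servo_tool([
  {"dx": 0, "dy": 0, "dz": -0.05, "ax": 0, "ay": 0, "az": 0, "hand": 8},
  {"dx": 0, "dy": 0, "dz": -0.12, "ax": 0, "ay": 0, "az": 0, "hand": 8},
  {"dx": 0, "dy": 0, "dz": -0.22, "ax": 0, "ay": 0, "az": 0, "hand": 8},
  {"dx": 0, "dy": 0, "dz": -0.35, "ax": 0, "ay": 0, "az": 0, "hand": 8},
  {"dx": 0, "dy": 0, "dz": -0.5, "ax": 0, "ay": 0, "az": 0, "hand": 8},
  {"dx": 0, "dy": 0, "dz": -0.65, "ax": 0, "ay": 0, "az": 0, "hand": 8},
  {"dx": 0, "dy": 0, "dz": -0.8, "ax": 0, "ay": 0, "az": 0, "hand": 8},
  {"dx": 0, "dy": 0, "dz": -1.0, "ax": 0, "ay": 0, "az": 0, "hand": 8},
  {"dx": 0, "dy": 0, "dz": -1.2, "ax": 0, "ay": 0, "az": 0, "hand": 8},
  {"dx": 0, "dy": 0, "dz": -1.4, "ax": 0, "ay": 0, "az": 0, "hand": 8},
])

```text
clock: 14.95
tool_pos: [0.5534, -0.0998, 0.1315]
eef_rot: [0.723, 0.69, 0.0, 0.0]
contact_force: [1.7, -0.5, -3.6]
opening: 0.167
```

```bash
python3 -c "
from h import *
st()
snap('side','side9');snap('top','top9')
t=cv2.imread('pics/side9.png');cv2.imwrite('pics/c13.png',cv2.resize(t[150:330,200:440],(800,600),interpolation=cv2.INTER_CUBIC))
t=cv2.imread('pics/top9.png');cv2.imwrite('pics/c14.png',cv2.resize(t[160:340,200:440],(800,600),interpolation=cv2.INTER_CUBIC))"
```

```text
14.95 [ 0.5534 -0.0998  0.1315] [[0.047, 0.999, 0.0], [0.999, -0.047, -0.0], [-0.0, 0.0, -1.0]] [ 1.7 -0.5 -3.6] 0.1667343401137408 [ 0.312  0.819 -0.369  1.86   0.52   0.56  -0.444]
```

View pics/c13.png

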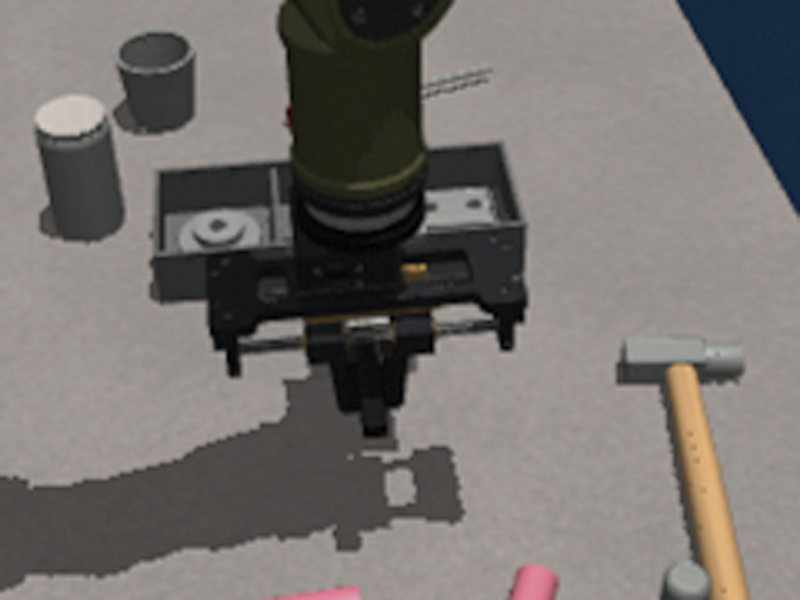

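View pics/c14.png

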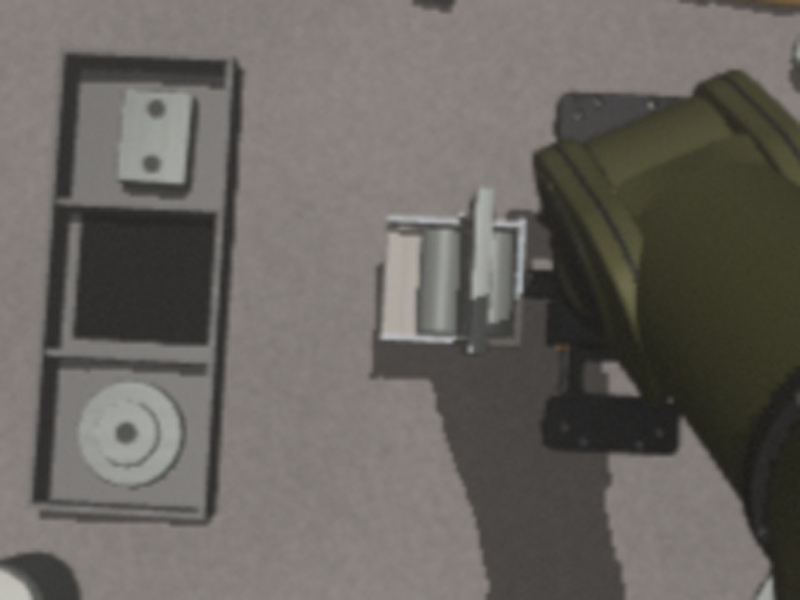

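Run:
```python
from h import *
def c11(u,v): return (u+.5)*.3-.5+200,(v+.5)*.3-.5+160
d=np.load('pics/top9.npy')
for p in [(390,285),(400,285),(412,285),(388,240),(400,220),(450,222),(383,330),(400,340),(440,343),(521,240),(522,260)]: print(p,np.round(pt('top',d,*c11(*p),0),4))
```

```text
(390, 285) [0.5569 0.0236 0.0958]
(400, 285) [0.5572 0.0178 0.0924]
(412, 285) [0.5574 0.0107 0.0904]
(388, 240) [0.5841 0.025  0.0935]
(400, 220) [0.5931 0.0172 0.1162]
(450, 222) [ 0.5919 -0.012   0.1158]
(383, 330) [ 0.5364  0.0318 -0.0024]
(400, 340) [0.5232 0.017  0.1144]
(440, 343) [ 0.5214 -0.0062  0.115 ]
(521, 240) [ 0.5829 -0.0538  0.1024]
(522, 260) [ 0.5681 -0.0531  0.1302]
```

Request:
servo_tool([
  {"dx": 0.05, "dy": 0, "dz": 0, "ax": 0, "ay": 0, "az": 0, "hand": 8},
  {"dx": 0.2, "dy": 0.01, "dz": 0.02, "ax": 0, "ay": 0, "az": 0, "hand": 8},
  {"dx": 0.44, "dy": 0.02, "dz": 0.05, "ax": 0, "ay": 0, "az": 0, "hand": 8},
  {"dx": 0.74, "dy": 0.03, "dz": 0.08, "ax": 0, "ay": 0, "az": 0, "hand": 8},
  {"dx": 1.08, "dy": 0.04, "dz": 0.12, "ax": 0, "ay": 0, "az": 0, "hand": 8},
  {"dx": 1.41, "dy": 0.05, "dz": 0.16, "ax": 0, "ay": 0, "az": 0, "hand": 8},
  {"dx": 1.71, "dy": 0.06, "dz": 0.19, "ax": 0, "ay": 0, "az": 0, "hand": 8},
  {"dx": 1.95, "dy": 0.07, "dz": 0.22, "ax": 0, "ay": 0, "az": 0, "hand": 8},
  {"dx": 2.1, "dy": 0.07, "dz": 0.23, "ax": 0, "ay": 0, "az": 0, "hand": 8},
  {"dx": 2.16, "dy": 0.07, "dz": 0.23, "ax": 0, "ay": 0, "az": 0, "hand": 8},
])

```text
clock: 16.3
tool_pos: [0.5636, 0.0299, 0.1167]
eef_rot: [0.723, 0.691, -0.0, 0.0]
contact_force: [0.1, 0.4, -3.5]
opening: 0.176
```

```bash
python3 -c "
from h import *
st()
snap('side','side10');snap('top','top10')
t=cv2.imread('pics/side10.png');cv2.imwrite('pics/c15.png',cv2.resize(t[130:310,200:440],(800,600),interpolation=cv2.INTER_CUBIC))
t=cv2.imread('pics/top10.png');cv2.imwrite('pics/c16.png',cv2.resize(t[160:340,200:440],(800,600),interpolation=cv2.INTER_CUBIC))"
```

```text
16.3 [0.5636 0.0299 0.1167] [[0.046, 0.999, -0.0], [0.999, -0.046, -0.0], [-0.0, -0.0, -1.0]] [ 0.1  0.4 -3.5] 0.1758654945895987 [ 0.054  0.84  -0.323  1.861  0.495  0.521 -0.65 ]
```

View pics/c15.png

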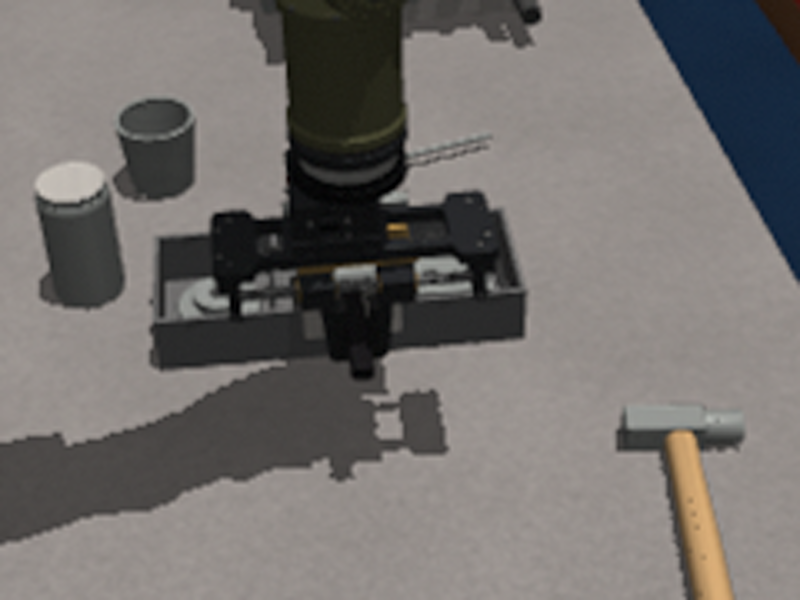

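View pics/c16.png

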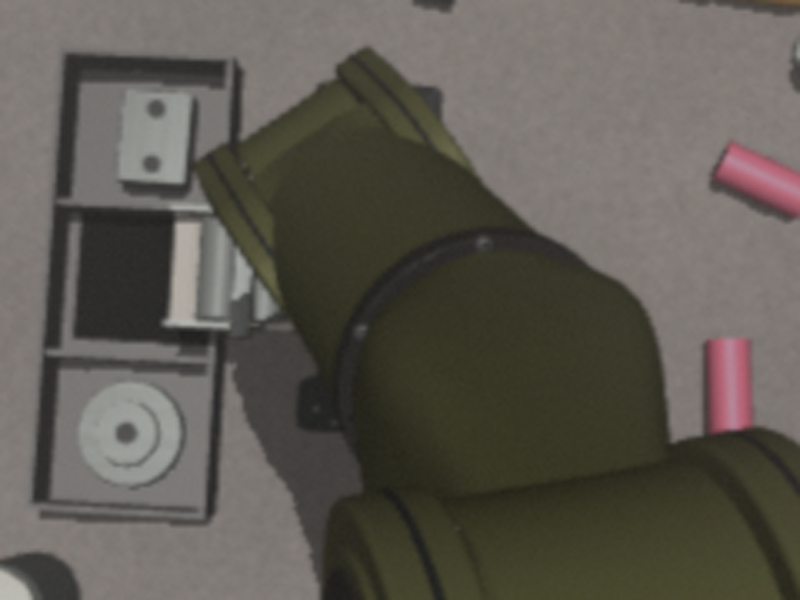

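Run:
```python
from h import *
def c11(u,v): return (u+.5)*.3-.5+200,(v+.5)*.3-.5+160
d=np.load('pics/top10.npy')
for p in [(172,265),(182,265),(176,228),(172,312),(185,325),(205,325)]: print(p,np.round(pt('top',d,*c11(*p),0),4))
print('wall plane', onplane('top',*c11(200,327),.101),onplane('top',*c11(165,323),.101))
print('div',onplane('top',*c11(130,355),.05),onplane('top',*c11(130,206),.05))
```

```text
(172, 265) [0.5783 0.1696 0.0056]
(182, 265) [0.5707 0.1509 0.0784]
(176, 228) [0.6029 0.1677 0.0038]
(172, 312) [0.542  0.1565 0.0788]
(185, 325) [0.5326 0.1445 0.1027]
(205, 325) [0.5327 0.1328 0.1014]
wall plane [0.53149855 0.13583905 0.101     ] [0.5338518  0.15671022 0.101     ]
div [0.5172912 0.1873659 0.05     ] [0.61098971 0.18911203 0.05      ]
```

Request:
servo_tool([
  {"dx": 0.01, "dy": -0.01, "dz": -0.04, "ax": 0, "ay": -0.17, "az": 0, "hand": 8},
  {"dx": 0.035, "dy": -0.02, "dz": -0.11, "ax": 0, "ay": -0.5, "az": 0, "hand": 8},
  {"dx": 0.075, "dy": -0.03, "dz": -0.22, "ax": 0, "ay": -1.0, "az": 0, "hand": 8},
  {"dx": 0.12, "dy": -0.05, "dz": -0.32, "ax": 0, "ay": -1.5, "az": 0, "hand": 8},
  {"dx": 0.17, "dy": -0.05, "dz": -0.42, "ax": 0, "ay": -2.0, "az": 0, "hand": 8},
  {"dx": 0.23, "dy": -0.05, "dz": -0.52, "ax": 0, "ay": -2.5, "az": 0, "hand": 8},
  {"dx": 0.23, "dy": -0.05, "dz": -0.52, "ax": 0, "ay": -2.5, "az": 0, "hand": 8},
])

```text
clock: 17.27
tool_pos: [0.5617, 0.0462, 0.1483]
eef_rot: [0.716, 0.686, -0.093, 0.09]
contact_force: [-0.4, -0.5, -3.7]
opening: 0.173
```

Run:
```python
from h import *
st()
snap('side','side11');p,d=snap('top','top11')
t=cv2.imread('pics/side11.png');cv2.imwrite('pics/c17.png',cv2.resize(t[130:310,200:440],(800,600),interpolation=cv2.INTER_CUBIC))
t=cv2.imread('pics/top11.png');cv2.imwrite('pics/c18.png',cv2.resize(t[200:290,200:320],(800,600),interpolation=cv2.INTER_CUBIC))
```

```text
17.275 [0.5617 0.0462 0.1483] [[0.042, 0.999, -0.009], [0.965, -0.043, -0.257], [-0.257, 0.002, -0.966]] [-0.4 -0.5 -3.7] 0.17270946406323792 [-0.209  0.803 -0.148  1.816  0.56   0.702 -0.823]
```

View pics/c17.png

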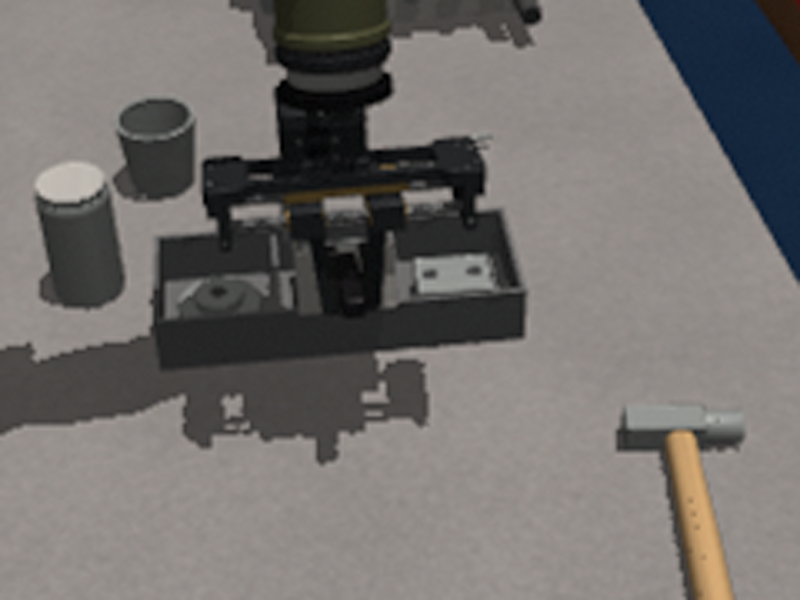

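View pics/c18.png

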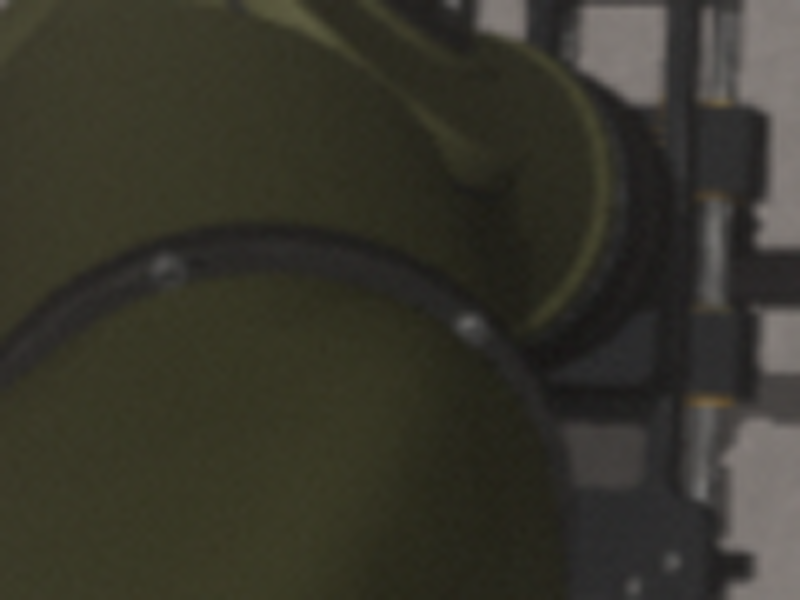

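Request:
servo_tool([
  {"dx": 0.02, "dy": 0, "dz": -0.055, "ax": 0, "ay": -0.25, "az": 0, "hand": 8},
  {"dx": 0.035, "dy": 0, "dz": -0.11, "ax": 0, "ay": -0.5, "az": 0, "hand": 8},
  {"dx": 0.06, "dy": 0, "dz": -0.18, "ax": 0, "ay": -0.83, "az": 0, "hand": 8},
  {"dx": 0.09, "dy": 0, "dz": -0.25, "ax": 0, "ay": -1.17, "az": 0, "hand": 8},
  {"dx": 0.12, "dy": 0, "dz": -0.32, "ax": 0, "ay": -1.5, "az": 0, "hand": 8},
  {"dx": 0.12, "dy": 0, "dz": -0.32, "ax": 0, "ay": -1.5, "az": 0, "hand": 8},
  {"dx": 0.12, "dy": 0, "dz": -0.32, "ax": 0, "ay": -1.5, "az": 0, "hand": 8},
  {"dx": 0.12, "dy": 0, "dz": -0.32, "ax": 0, "ay": -1.5, "az": 0, "hand": 8},
])

```text
clock: 18.38
tool_pos: [0.5618, 0.0546, 0.1647]
eef_rot: [0.708, 0.675, -0.151, 0.144]
contact_force: [0.2, -0.7, -2.4]
opening: 0.173
```

Run:
```python
from h import *
st()
snap('side','side12')
t=cv2.imread('pics/side12.png');cv2.imwrite('pics/c19.png',cv2.resize(t[160:280,240:400],(800,600),interpolation=cv2.INTER_CUBIC))
```

```text
18.375 [0.5618 0.0546 0.1647] [[0.043, 0.999, -0.019], [0.912, -0.048, -0.407], [-0.407, 0.0, -0.913]] [ 0.2 -0.7 -2.4] 0.17317994797578334 [-0.338  0.816 -0.073  1.767  0.592  0.843 -0.903]
```

View pics/c19.png

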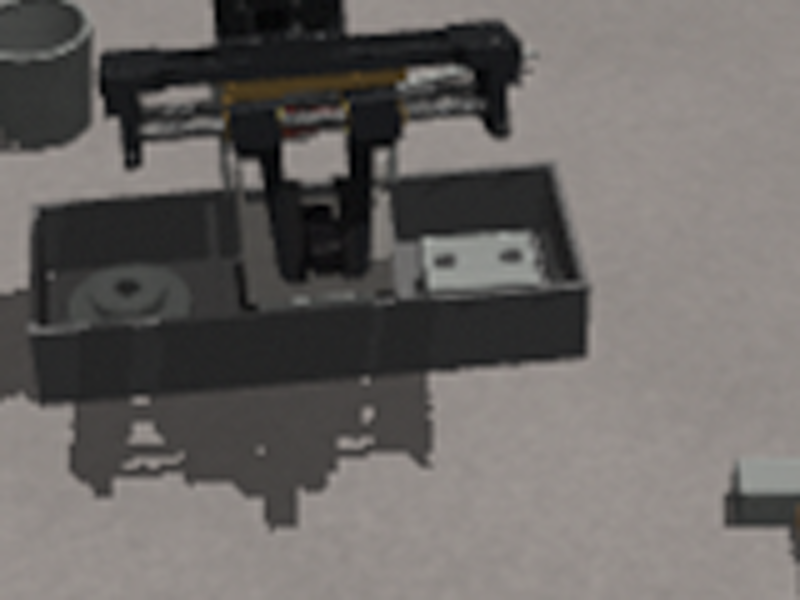

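Request:
servo_tool([
  {"dx": 0.025, "dy": 0, "dz": -0.07, "ax": 0, "ay": -0.33, "az": 0, "hand": 8},
  {"dx": 0.05, "dy": 0, "dz": -0.145, "ax": 0, "ay": -0.67, "az": 0, "hand": 8},
  {"dx": 0.08, "dy": 0, "dz": -0.215, "ax": 0, "ay": -1.0, "az": 0, "hand": 8},
  {"dx": 0.105, "dy": 0, "dz": -0.285, "ax": 0, "ay": -1.33, "az": 0, "hand": 8},
  {"dx": 0.17, "dy": 0, "dz": -0.42, "ax": 0, "ay": -2.0, "az": 0, "hand": 8},
  {"dx": 0.17, "dy": 0, "dz": -0.42, "ax": 0, "ay": -2.0, "az": 0, "hand": 8},
  {"dx": 0.17, "dy": 0, "dz": -0.42, "ax": 0, "ay": -2.0, "az": 0, "hand": 8},
  {"dx": 0.17, "dy": 0, "dz": -0.42, "ax": 0, "ay": -2.0, "az": 0, "hand": 8},
  {"dx": 0.17, "dy": 0, "dz": -0.42, "ax": 0, "ay": -2.0, "az": 0, "hand": 8},
])

```text
clock: 19.55
tool_pos: [0.5627, 0.074, 0.1837]
eef_rot: [0.688, 0.656, -0.224, 0.213]
contact_force: [-0.4, -0.0, -1.0]
opening: 0.17
```

Run:
```python
from h import *
st()
snap('side','side13');snap('top','top13')
t=cv2.imread('pics/side13.png');cv2.imwrite('pics/c20.png',cv2.resize(t[160:280,240:400],(800,600),interpolation=cv2.INTER_CUBIC))
```

```text
19.55 [0.5627 0.074  0.1837] [[0.039, 0.999, -0.028], [0.808, -0.048, -0.587], [-0.588, 0.0, -0.809]] [-0.4 -0.  -1. ] 0.16970268864293656 [-0.489  0.864  0.003  1.682  0.623  1.044 -0.978]
```

View pics/c20.png

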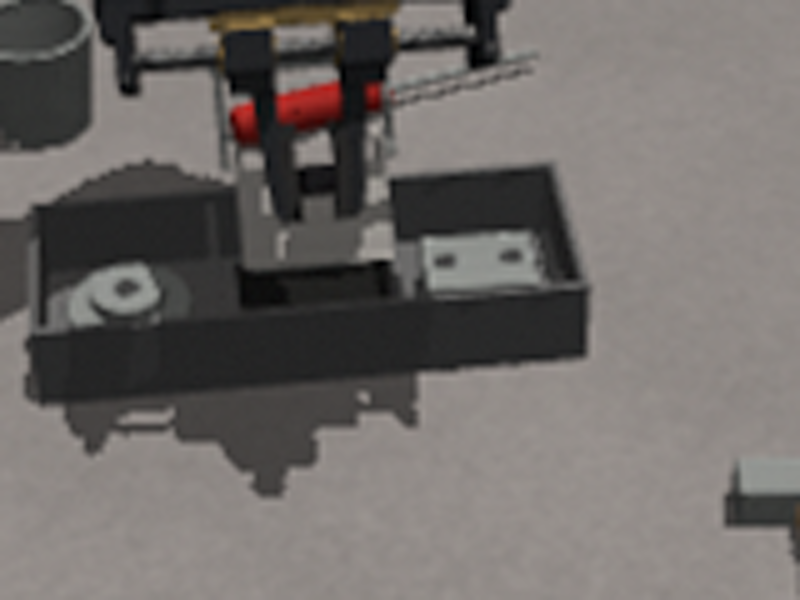

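View pics/top13.png

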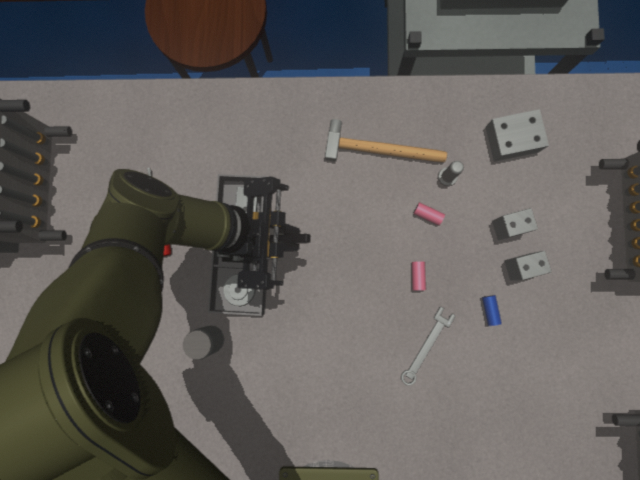

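Request:
servo_tool([
  {"dx": -0.1, "dy": 0, "dz": -0.13, "ax": 0, "ay": 0, "az": 0, "hand": 8},
  {"dx": -0.3, "dy": 0, "dz": -0.4, "ax": 0, "ay": 0, "az": 0, "hand": 8},
  {"dx": -0.5, "dy": 0, "dz": -0.67, "ax": 0, "ay": 0, "az": 0, "hand": 8},
  {"dx": -0.6, "dy": 0, "dz": -0.8, "ax": 0, "ay": 0, "az": 0, "hand": 8},
  {"dx": -0.6, "dy": 0, "dz": -0.8, "ax": 0, "ay": 0, "az": 0, "hand": 8},
])

```text
clock: 20.27
tool_pos: [0.563, 0.0741, 0.2445]
eef_rot: [0.688, 0.656, -0.223, 0.214]
contact_force: [0.0, 0.1, -2.2]
opening: 0.168
```

Run:
```python
from h import *
st()
snap('side','side14')
t=cv2.imread('pics/side14.png');cv2.imwrite('pics/c21.png',cv2.resize(t[140:280,230:410],(800,600),interpolation=cv2.INTER_CUBIC))
```

```text
20.275 [0.563  0.0741 0.2445] [[0.039, 0.999, -0.026], [0.809, -0.047, -0.586], [-0.587, 0.002, -0.81]] [ 0.   0.1 -2.2] 0.16754010887847984 [-0.484  0.778 -0.007  1.648  0.594  1.145 -0.907]
```

View pics/c21.png

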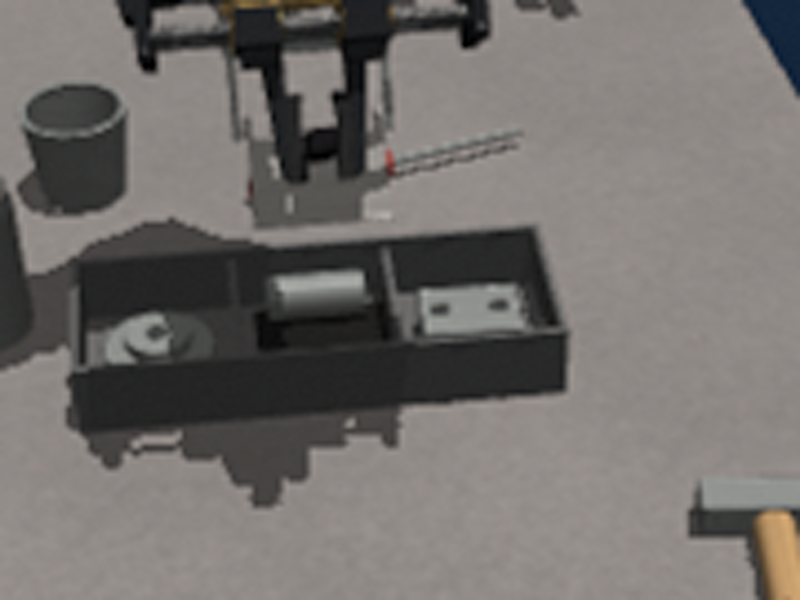

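Run:
```python
from h import *
s=st(); 
to([.556,-.03,.2],down(1.524-np.pi/2))
```

```text
20.325 [0.5627 0.074  0.2438] [[0.038, 0.999, -0.027], [0.808, -0.047, -0.587], [-0.587, 0.001, -0.809]] [ 0.5  0.3 -1.6] 0.17029019422224448 [-0.484  0.779 -0.007  1.649  0.594  1.145 -0.907]
20.325 [0.5627 0.074  0.2438] [[0.038, 0.999, -0.027], [0.808, -0.047, -0.587], [-0.587, 0.001, -0.809]] [ 0.5  0.3 -1.6] 0.17029019422224448 [-0.484  0.779 -0.007  1.649  0.594  1.145 -0.907]
d [-0.977 -0.03   1.611]
a [ 6.000e-03  5.995e+00 -1.000e-03]
```

Request:
servo_tool([
  {"dx": -0.1, "dy": 0, "dz": 0.15, "ax": 0, "ay": 0.6, "az": 0, "hand": 8},
  {"dx": -0.2, "dy": 0, "dz": 0.32, "ax": 0, "ay": 1.2, "az": 0, "hand": 8},
  {"dx": -0.3, "dy": 0, "dz": 0.48, "ax": 0, "ay": 1.8, "az": 0, "hand": 8},
  {"dx": -0.4, "dy": 0, "dz": 0.65, "ax": 0, "ay": 2.4, "az": 0, "hand": 8},
  {"dx": -0.5, "dy": -0.01, "dz": 0.8, "ax": 0, "ay": 3.0, "az": 0, "hand": 8},
  {"dx": -0.6, "dy": -0.01, "dz": 0.97, "ax": 0, "ay": 3.6, "az": 0, "hand": 8},
  {"dx": -0.7, "dy": -0.02, "dz": 1.13, "ax": 0, "ay": 4.2, "az": 0, "hand": 8},
  {"dx": -0.8, "dy": -0.02, "dz": 1.3, "ax": 0, "ay": 4.8, "az": 0, "hand": 8},
  {"dx": -0.9, "dy": -0.03, "dz": 1.47, "ax": 0, "ay": 5.5, "az": 0, "hand": 8},
  {"dx": -0.98, "dy": -0.03, "dz": 1.61, "ax": 0, "ay": 6.0, "az": 0, "hand": 8},
])

```text
clock: 21.58
tool_pos: [0.5551, -0.0317, 0.1989]
eef_rot: [0.724, 0.69, -0.001, -0.001]
contact_force: [-0.1, 0.3, -1.9]
opening: 0.173
```

Run:
```python
from h import *
to([.549,-.13,.12],down(1.524-np.pi/2))
```

```text
21.575 [ 0.5551 -0.0317  0.1989] [[0.048, 0.999, -0.002], [0.999, -0.048, 0.001], [0.001, -0.002, -1.0]] [-0.1  0.3 -1.9] 0.17323210964438193 [ 0.174  0.702 -0.335  1.834  0.349  0.666 -0.413]
d [-1.642 -0.02   1.315]
a [-0.021 -0.005 -0.009]
```

Request:
servo_tool([
  {"dx": -0.1, "dy": 0, "dz": 0.05, "ax": 0, "ay": 0, "az": 0, "hand": 8},
  {"dx": -0.3, "dy": 0, "dz": 0.15, "ax": 0, "ay": 0, "az": 0, "hand": 8},
  {"dx": -0.6, "dy": 0, "dz": 0.35, "ax": 0, "ay": 0, "az": 0, "hand": 8},
  {"dx": -0.9, "dy": -0.01, "dz": 0.6, "ax": 0, "ay": 0, "az": 0, "hand": 8},
  {"dx": -1.2, "dy": -0.02, "dz": 0.85, "ax": 0, "ay": 0, "az": 0, "hand": 8},
  {"dx": -1.45, "dy": -0.02, "dz": 1.1, "ax": 0, "ay": 0, "az": 0, "hand": 8},
  {"dx": -1.6, "dy": -0.02, "dz": 1.25, "ax": 0, "ay": 0, "az": 0, "hand": 8},
  {"dx": -1.64, "dy": -0.02, "dz": 1.31, "ax": 0, "ay": 0, "az": 0, "hand": 8},
  {"dx": -1.64, "dy": -0.02, "dz": 1.31, "ax": 0, "ay": 0, "az": 0, "hand": 8},
])

```text
clock: 22.7
tool_pos: [0.5504, -0.1279, 0.1213]
eef_rot: [0.723, 0.691, 0.0, -0.0]
contact_force: [0.1, 0.3, -0.8]
opening: 0.176
```

Run:
```python
from h import *
st()
snap('top','top15');p,d=snap('side','side15')
t=cv2.imread('pics/top15.png');cv2.imwrite('pics/c22.png',cv2.resize(t[160:340,200:440],(800,600),interpolation=cv2.INTER_CUBIC))
t=cv2.imread('pics/side15.png');cv2.imwrite('pics/c23.png',cv2.resize(t[170:350,220:460],(800,600),interpolation=cv2.INTER_CUBIC))
```

```text
22.7 [ 0.5504 -0.1279  0.1213] [[0.046, 0.999, 0.0], [0.999, -0.046, 0.001], [0.001, 0.0, -1.0]] [ 0.1  0.3 -0.8] 0.17641014483814732 [ 0.316  0.829 -0.289  1.858  0.437  0.517 -0.314]
```

View pics/c22.png

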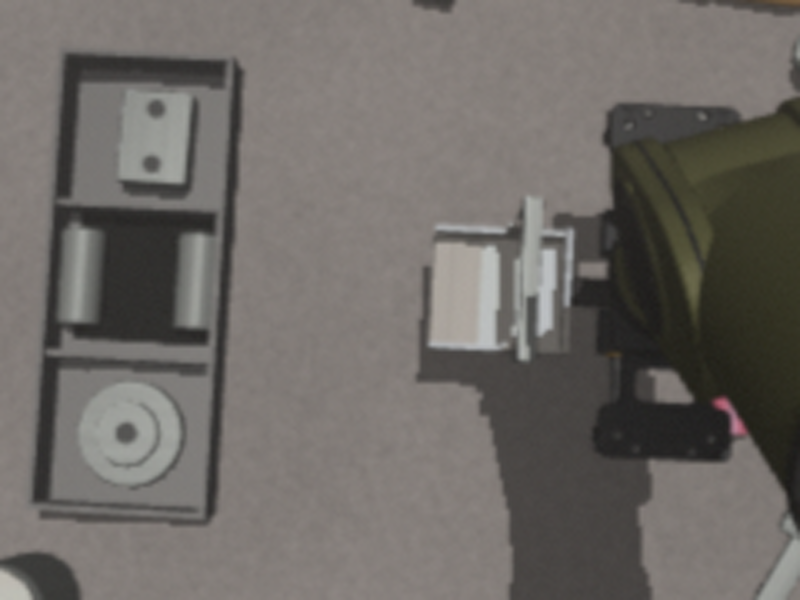

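View pics/c23.png

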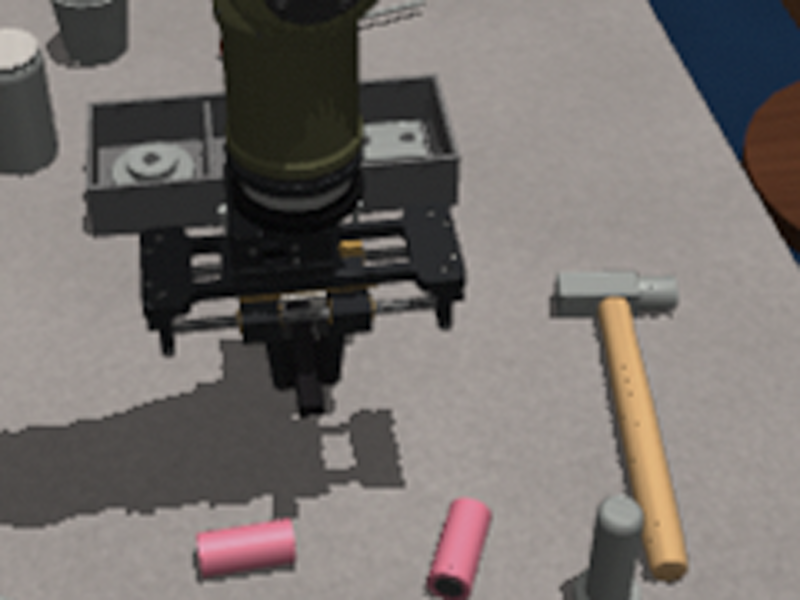

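Both sleeves lie flat in the lined cell (c22: 82,277 and 193,280), and the pan is empty and about level. I'll check its tilt before setting it down.

Run:
```python
from h import *
def c11(u,v): return (u+.5)*.3-.5+200,(v+.5)*.3-.5+160
d=np.load('pics/top15.npy')
for p in [(434,300),(438,300),(478,300),(495,300),(440,229),(450,229),(500,231),(572,245),(571,270),(445,347),(500,349),(82,277),(193,280)]: print(p,np.round(pt('top',d,*c11(*p),0),4))
to([.549,-.13,.046],down(1.524-np.pi/2))
```

```text
(434, 300) [ 0.549  -0.0024  0.0831]
(438, 300) [ 0.5489 -0.0048  0.0845]
(478, 300) [ 0.5497 -0.0289  0.0754]
(495, 300) [ 0.5496 -0.0391  0.0769]
(440, 229) [ 0.589  -0.0061  0.1069]
(450, 229) [ 0.5888 -0.012   0.108 ]
(500, 231) [ 0.6012 -0.0446 -0.0008]
(572, 245) [ 0.5778 -0.0823  0.1208]
(571, 270) [nan nan nan]
(445, 347) [ 0.5198 -0.009   0.1022]
(500, 349) [ 0.5185 -0.0411  0.1062]
(82, 277) [0.5676 0.222  0.0353]
(193, 280) [0.5659 0.1514 0.0324]
22.8 [ 0.5507 -0.1276  0.1217] [[0.045, 0.999, 0.001], [0.999, -0.045, 0.001], [0.001, 0.001, -1.0]] [ 0.5 -0.3 -1.4] 0.17536153019424638 [ 0.316  0.828 -0.289  1.858  0.437  0.517 -0.314]
d [-0.042 -0.028  1.262]
a [ 0.01  -0.005  0.013]
  return _methods._mean(a, axis=axis, dtype=dtype,
  ret = ret.dtype.type(ret / rcount)
```

Request:
servo_tool([
  {"dx": 0, "dy": 0, "dz": 0.1, "ax": 0, "ay": 0, "az": 0, "hand": 8},
  {"dx": 0, "dy": 0, "dz": 0.3, "ax": 0, "ay": 0, "az": 0, "hand": 8},
  {"dx": 0, "dy": 0, "dz": 0.5, "ax": 0, "ay": 0, "az": 0, "hand": 8},
  {"dx": 0, "dy": 0, "dz": 0.7, "ax": 0, "ay": 0, "az": 0, "hand": 8},
  {"dx": 0, "dy": 0, "dz": 0.88, "ax": 0, "ay": 0, "az": 0, "hand": 8},
  {"dx": 0, "dy": 0, "dz": 1.03, "ax": 0, "ay": 0, "az": 0, "hand": 8},
  {"dx": 0, "dy": 0, "dz": 1.13, "ax": 0, "ay": 0, "az": 0, "hand": 8},
  {"dx": 0, "dy": 0, "dz": 1.2, "ax": 0, "ay": 0, "az": 0, "hand": 8},
  {"dx": 0, "dy": 0, "dz": 1.24, "ax": 0, "ay": 0, "az": 0, "hand": 8},
  {"dx": 0, "dy": 0, "dz": 1.24, "ax": 0, "ay": 0, "az": 0, "hand": 8},
])

```text
clock: 24.05
tool_pos: [0.5503, -0.1286, 0.0471]
eef_rot: [0.723, 0.69, 0.0, 0.0]
contact_force: [-0.7, -1.1, -0.0]
opening: 0.172
```

Request:
servo_tool([
  {"dx": 0, "dy": 0, "dz": 0, "ax": 0, "ay": 0, "az": 0, "hand": 18},
  {"dx": 0, "dy": 0, "dz": 0, "ax": 0, "ay": 0, "az": 0, "hand": 24},
  {"dx": 0, "dy": 0, "dz": 0, "ax": 0, "ay": 0, "az": 0, "hand": 35},
  {"dx": 0, "dy": 0, "dz": 0, "ax": 0, "ay": 0, "az": 0, "hand": 50},
  {"dx": 0, "dy": 0, "dz": 0, "ax": 0, "ay": 0, "az": 0, "hand": 60},
  {"dx": 0, "dy": 0, "dz": 0, "ax": 0, "ay": 0, "az": 0, "hand": 60},
  {"dx": 0, "dy": 0, "dz": -0.4, "ax": 0, "ay": 0, "az": 0, "hand": 60},
  {"dx": 0, "dy": 0, "dz": -1.0, "ax": 0, "ay": 0, "az": 0, "hand": 60},
  {"dx": 0, "dy": 0, "dz": -1.8, "ax": 0, "ay": 0, "az": 0, "hand": 60},
  {"dx": 0, "dy": 0, "dz": -2.6, "ax": 0, "ay": 0, "az": 0, "hand": 60},
])

```text
clock: 25.3
tool_pos: [0.5499, -0.1285, 0.2042]
eef_rot: [0.723, 0.69, -0.0, -0.0]
contact_force: [-0.7, -0.3, -0.4]
opening: 0.679
```

Request:
servo_tool([
  {"dx": -0.4, "dy": 0, "dz": -0.4, "ax": 0, "ay": 0, "az": 0, "hand": 60},
  {"dx": -1.0, "dy": 0, "dz": -0.6, "ax": 0, "ay": 0, "az": 0, "hand": 60},
  {"dx": -1.7, "dy": 0, "dz": -0.8, "ax": 0, "ay": 0, "az": 0, "hand": 60},
  {"dx": -2.2, "dy": 0, "dz": -0.8, "ax": 0, "ay": 0, "az": 0, "hand": 60},
  {"dx": -2.4, "dy": 0, "dz": -0.8, "ax": 0, "ay": 0, "az": 0, "hand": 60},
  {"dx": -2.4, "dy": 0, "dz": -0.8, "ax": 0, "ay": 0, "az": 0, "hand": 60},
])

```text
clock: 26.05
tool_pos: [0.5432, -0.2722, 0.2505]
eef_rot: [0.724, 0.69, -0.0, -0.0]
contact_force: [1.1, 0.3, 0.6]
opening: 0.675
```

Run:
```python
from h import *
st()
p,d=snap('top','top16');snap('side','side16')
t=cv2.imread('pics/top16.png');cv2.imwrite('pics/c24.png',cv2.resize(t[160:340,200:440],(800,600),interpolation=cv2.INTER_CUBIC))
```

```text
26.05 [ 0.5432 -0.2722  0.2505] [[0.047, 0.999, -0.001], [0.999, -0.047, 0.001], [0.001, -0.001, -1.0]] [1.1 0.3 0.6] 0.6745591494691305 [ 0.623  0.703 -0.417  1.627  0.344  0.886  0.026]
```

View pics/c24.png

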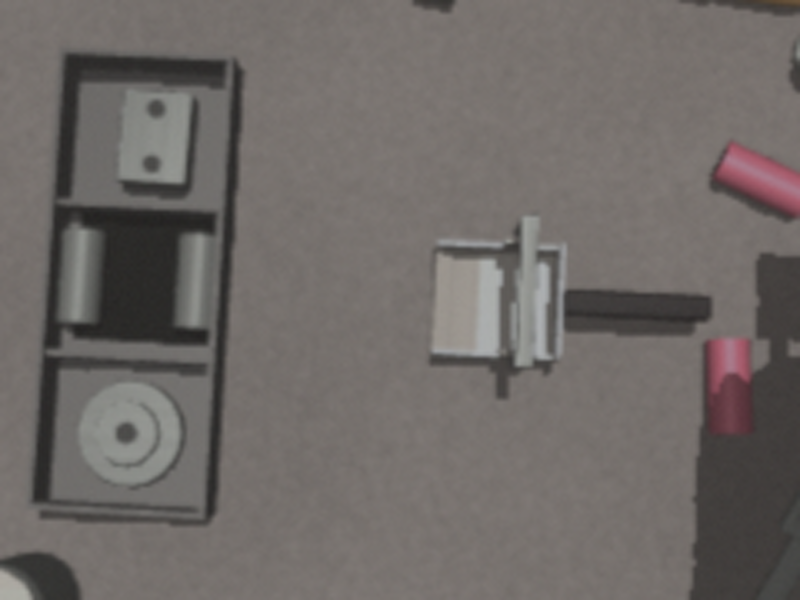

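View pics/side16.png

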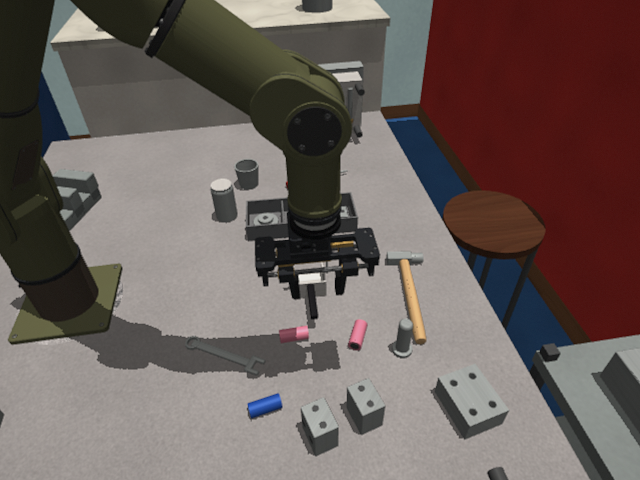

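Run:
```python
from h import *
def c11(u,v): return (u+.5)*.3-.5+200,(v+.5)*.3-.5+160
d=np.load('pics/top16.npy')
for n,p in [('lip',(438,300)),('floor',(490,310)),('wall',(450,245)),('wall',(460,357)),('backwall',(562,270)),('handle',(580,304)),('handle',(700,307)),('sl',(82,277)),('sl',(193,280))]: print(n,np.round(pt('top',d,*c11(*p),0),4))
st(); r.finish_job()
```

```text
lip [ 0.5551 -0.0042  0.0092]
floor [ 0.549  -0.0379  0.0038]
wall [ 0.5881 -0.012   0.0324]
wall [ 0.5172 -0.0182  0.0325]
backwall [ 0.5706 -0.0815  0.0483]
handle [ 0.5494 -0.0924  0.0489]
handle [ 0.5479 -0.1669  0.0446]
sl [0.5676 0.2221 0.0348]
sl [0.566  0.1515 0.0315]
26.15 [ 0.5438 -0.2702  0.2507] [[0.044, 0.999, -0.0], [0.999, -0.044, 0.002], [0.002, -0.0, -1.0]] [-0.7  0.1  0.4] 0.681867260818381 [ 0.621  0.702 -0.419  1.628  0.344  0.886  0.026]
the job is handed in; nothing more can be done
```

The job is handed in, at 26.2 s of the 72 s allowed; `finish_job` gives no verdict, so the result rests on my own last checks.

**What I did:** I lifted the pan by its bail, stood it on clear bench about 0.29 m from the rest and let go. I then took it by the black handle and tipped it in steps to 36° with the lip about 30 mm above the tray rim. Both sleeves rolled into the matted middle cell. I stood the empty pan back on the bench, released it and backed the arm away.

**Last checks, top camera:**
- **Sleeves:** both lie in the lined cell, tops about 32–35 mm above the bench, so their centres are at about 18–21 mm. They sit at about y = 0.151 and 0.222, roughly ±36 mm from the mat's centre.
- **Pan:** it stands flat, with side walls at 32.5 mm, back wall at 48 mm and handle at 45–49 mm, all within a few mm of nominal. The lip read 9 mm against 12 mm, which I put down to depth noise.
- **Surroundings:** the block, disc and bystanders I could see look unmoved, and the gripper is clear of everything.

**Checks that disagreed:** while the pan was tipped, the wrist's vertical force read 1.0 N, against about 1.8 N expected for the empty pan. It was back near 1.6–2.2 N once I raised the pan. One first move was refused because each row needs all seven values; nothing had moved.

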